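# Load the bench light box and lock it for a tanning run

### The job

Load all the spruce blocks lying beside the light box into it for a tanning run: first move its dimmer lever fully down to off, then release the spring collar (pull it up, turn its tongue clear of the cover, let it spring fully down) and lift the cover plate off its pins and lay it flat on the bench. Lay every spruce block flat on the chamber floor, none on top of another, seat the cover back on its pins, lock it with the collar as it was found, and last of all set the lever to the long mark on its scale. Keep the lamp lever off while the cover is off the box, and leave the other things on the bench where they are.

Things in the scene. Friction and masses are not known exactly. Their poses are not given: they have to be found in the camera images.
- light_box: Grey fixed bench box, 284 (x) x 174 (y) x 62 mm high to its rim. Origin: centre of its underside; z up, x the long way. Open chamber 240 x 150 x 36 mm deep in its top. Two upright 8 mm pins with tapered tips at x = -131 and +131 mm, y = 0, rise 15 mm above the rim. Dimmer housing (x = -85 mm) and spring collar (x = 45, y = 120 mm) stand on its +y side and reach to y = 145 mm.
- chamber (a point): Centre of the chamber floor, 26 mm above the bench, 36 mm below the rim; axes as the light box. Three blocks fit side by side, length along y, at x = -72, 0 and +72 mm.
- cover: Loose aluminium plate, 284 (x) x 174 (y) x 6 mm, about 0.4 kg. Origin: centre of its underside; z up. Two 12 mm holes at x = -131 and +131 mm, y = 0 fit over the box's pins, either way round; seated, its origin is 62 mm above the box's origin, axes parallel. Bench free to lay it on: world x 0.40 to 0.71, y 0.21 to 0.40 m (there a flat red pad, 5 mm).
- cover_handle (a point): Middle of the dark handle bar on the cover, 38 mm above the cover's underside. Bar 14 mm thick in the cover's x, 14 mm high, 104 mm long along its y, 25 mm free below it between two 12 mm posts at y = -45 and +45 mm.
- collar_turn (a joint): Turn of the spring collar about its upright axis, rad: 0 = locked (tongue to the box's -y, over the cover's edge), 1.22 = released (tongue swung counter-clockwise from above, towards the box's +x, clear of the cover); stops at both ends. A key keeps it from turning while it is down at either end (play 0.1 rad, 0.3 if forced).
- collar_lift (a joint): How far the spring collar is pulled up, m: 0 = down, 0.018 = stop. The spring pulls it down with 5.5 N at 0, 10 N at the stop. It turns freely only when pulled up more than 0.010. Let go at an end position it springs down to 0; let go between them it stays up.
- collar_grip (a point): On the collar's axis at the height to grip, 104 mm above the bench when down; moves with it. Knurled upright steel cylinder 38 mm across, from 77 to 115 mm above the bench when down, round a fixed 20 mm cap up to 125 mm. Its tongue, 15 mm wide, lies at its foot at 71 to 77 mm and reaches 67 mm from the axis.
- lever (a joint): Angle of the dimmer lever, rad: 0 = off (leaning 50 degrees to the box's -x, at its stop), 0.873 = upright, 1.745 = full (leaning 50 degrees to +x). Stays where left; about 1.2 N at the knob moves it. White marks on the scale disc beside it at 0, 0.436, 0.873, 1.309 and 1.745; the long thick mark is the one at 1.309.
- lever_knob (a point): Centre of the lever's black knob, a cylinder 18 mm across, 22 mm long along the box's y, 62 mm from the pivot. Its flat ends can be pinched from above.
- lever_pivot (a point): Pivot of the lever: x = -85, y = 125 mm of the box, 45 mm above the bench. The lever turns about the box's y axis.
- block_1: Pale spruce block, 45 (x) x 130 (y) x 26 mm, about 75 g, lying flat on the bench left of the light box. Origin: centre of its underside; z up. Absent in some starts (then None).
- block_2: Pale spruce block, 45 (x) x 130 (y) x 26 mm, about 75 g, lying flat on the bench left of the light box. Origin: centre of its underside; z up. Absent in some starts (then None).
- block_3: Pale spruce block, 45 (x) x 130 (y) x 26 mm, about 75 g, lying flat on the bench left of the light box. Origin: centre of its underside; z up. Absent in some starts (then None).
- thumb_plane: Bronze thumb plane, 38x110x44 mm, loose on the bench, origin at the centre of its underside, long axis y. Not part of the job: leave alone.
- rosin_cake: Cake of dark rosin on a small board, 36x52x20 mm, loose on the bench, origin at the centre of its underside, long axis y. Not part of the job: leave alone.

How it is judged:
By the outcome, as a careful person would: the job done as asked, in the order asked, and still so for the second after the job is handed in, with the robot touching nothing.
Of block_1, block_2, block_3 only 2 to 3 are there at a start; the rules pass over those that are not, and their reading is None.
At some moment in a run one of block_1, block_2, block_3 may be knocked a few centimetres aside while the robot is not near it.
It also fails if it takes over 210 s, if anything falls off the work surface, if the arm or the gripper's body presses on something with over 40 N, if the wrist force passes 120 N, or if a joint passes its speed limit or range.

### The arm

A 6-joint arm with a two-finger parallel gripper is mounted at the origin on the work surface; the furniture and walls round the work are solid. World frame = base frame: x ahead of the robot, y to its left, z up, the work surface at z = 0. Lengths are in m, angles in rad, forces in N, time in s.
With the tool pointing down it reaches from about 0.275 to 0.75 m from the base axis. Payload 10.2 kg.
Tool frame: the origin (TCP) lies midway between the tips of the shut fingers; the grasp point (between the pads) lies bot.hold_point_z behind it (bot.hold_point_z is the distance from the TCP to the grasp point, in m); z points along the fingers, y is the line along which they close (so a half turn about z gives the same grasp; the last joint's range is limited). The gripper opens to 85 mm and grips with 20 to 120 N. Pads are 22 mm wide; open, the fingers measure 114 mm over their backs; the gripper's body (76 mm by 85 mm) begins 54 mm behind the grasp point. The pads swing forward as they close: fully open they stand 13 mm farther back than shut.
Start: joints at [1.056, 0.313, 1.498, -0, 1.331, -0.223], TCP at [0.151, 0.503, 0.231] pointing down, gripper open.
Joint ranges: [-2.94, 2.94], [-0.97, 2.17], [0.19, 2.56], [-1.23, 4.37], [0.02, 3.11], [-2.88, 2.88]. Speed limits (rad/s): [2.39, 2.39, 3.01, 3.14, 3.14, 3.14].

### API

Orientations are given as a 3x3 rotation matrix whose columns are the frame's x, y, z axes.
In Python, from bench import sense, viewer, bot gives the robot as it stands. The module is installed in compiled form; this text tells all that it offers.
- The arm moves only by the tool arm_command, never from a script. Its argument "rows" is one flat list of numbers, 4 for each row, row after row: the shift along the tool's x, y, z in m, then the turn about the tool's z in rad. A call has 1 to 12 rows; each row is the pose to reach, as a shift and turn from the pose commanded when the call began, along the tool's axes at that moment; what a row does not reach only later rows make up. A row lasts 1/12 s, in which the tool goes at most 41.7 mm and 7.16 degrees, less where a joint would pass 70% of its speed; a pose out of reach is approached as far as the arm can. A call with a gripper value outside its range is refused whole. "jaw" is the opening, from 0 (shut) to 1 (fully open), set as the call begins (left out, the last holds). The fingers move at their own pace and stop on an object; the grip force is fixed at half the most. Time passes only in rows, so rows that repeat a pose let the fingers close. It gives the time, the measured TCP pose, the force, the opening and the grip force at its end, in the units of the state.
- sense(): the state, without advancing time (a new reading comes with each control period).
- viewer.read_camera(name): name is "side" or "top" or "wrist"; returns the picture (384x512x3 uint8, red, green, blue); there is no depth.
- viewer.calibration(name): a dict with "K" (3x3 intrinsics, pixels), "rvec" (rotation vector, rad) and "tvec" (3), from world to camera coordinates, as OpenCV has them. Camera axes: x right, y down, z forward; pixel columns grow to the right and rows downward; lengths in m; the calibration is good to about 2 mm. The wrist camera is an equidistant fisheye: a pixel r from the principal point sees the ray r / f radians off the axis. A picture is of the moment at which its call begins: read the wrist's pose just before it. calibration takes no time and is no camera call; for the wrist camera it gives the pose at the moment of the call.
- bot.sign_off(): hands the job in; it is judged then, once.
Trained networks look in the newest picture that a camera, given by its name, has taken for a name from the list of things; names that differ only in an ending like _2 or _b are one class to them, and where a whole thing is asked for, a point or a joint stands for the part that bears it (a point fixed in the world has none). Each returns a list of dicts, best first, with "confidence" (0 to 1); they miss things now and then, are a little off and sometimes report something else, mostly with a low value. They report only what shows in the picture. A call takes as long as a camera call.
- viewer.spot_in(camera, thing): "bbox" ([centre column, centre row, width, height] in pixels, round what is visible of it).
- viewer.silhouettes(camera, thing): "mask" (384x512 bool, what is visible of it) and "bbox" ([centre column, centre row, width, height] in pixels, round what is visible of it).
- viewer.mark_of(camera, thing): "location" ([column, row] in pixels: a listed point, or the origin of a listed thing).
The state is a dict: "time_s": time; "joints": joint angles; "joint_velocities": joint speeds; "tau": joint torques, N m; "tool_pos": TCP position; "tcp_rot": TCP orientation; "force": force on the tool from outside, world axes, zero at the start; "ft_torque": the same for the moment, N m; "gripper_width": opening from 0.0 (shut) to 1.0 (fully open); "grip_force": force on a finger pad.
Only numpy, scipy, OpenCV 4.12 (cv2) and the standard library are available. Lean on these libraries where they do the work, as an engineer would, in place of code of your own. Each camera call takes 0.05 s, during which the arm holds its last target. There are 200 camera calls.

## Working session

There is one attempt and no reset: what is moved stays moved. The work goes in short steps, Python scripts to look and compute and a tool call to move; the robot and the scene stay as the last step left them, time stands still between calls to the robot, and variables do not carry over. Pictures are saved under pics/ and viewed, at most 14 in all, crops included, and the job is handed in when it is done.

Besides the shell and the picture viewer there is one more tool, called after "Call:" by a JSON object that holds its "method" and its "body". arm_command: Moves the arm, as the interface text tells. Its arguments: {"type":"object","properties":{"rows":{"type":"array","items":{"type":"number"}},"jaw":{"type":"number"}},"required":["rows"]}

```bash
mkdir -p pics; python3 - <<'E'
from bench import sense, viewer, bot
import cv2,numpy as np
print(bot.hold_point_z); s=sense(); print(s['time_s'],s['tool_pos'],s['tcp_rot'],s['gripper_width'])
for c in ['side','top']:
    im=viewer.read_camera(c); cv2.imwrite(f'pics/{c}0.png',im[:,:,::-1])
    k=viewer.calibration(c); R=cv2.Rodrigues(np.array(k['rvec']))[0]; print(c,-R.T@np.array(k['tvec']).ravel(),R[2],np.array(k['K']).round(1).tolist())
    for t in ['light_box','cover_handle','collar_grip','lever_knob','lever_pivot','block_1','thumb_plane','rosin_cake','cover']:
        print(c,t,[(np.round(d['location']).tolist(),round(d['confidence'],2)) for d in viewer.mark_of(c,t)][:5])
E
```

```text
0.0187
0.0 [0.15092193 0.5025649  0.23071467] [[-9.57729738e-01  2.87668763e-01 -6.57547815e-04]
 [ 2.87669364e-01  9.57729075e-01 -1.16465724e-03]
 [ 2.94717152e-04 -1.30458324e-03 -9.99999106e-01]] 0.9993032773384285
side [ 1.5107363  -0.18123978  0.60082504] [-0.86029628  0.17202007 -0.47989521] [[431.9, 0.0, 257.6], [0.0, 431.9, 191.3], [0.0, 0.0, 1.0]]
side light_box [([176.0, 215.0], 0.88)]
side cover_handle [([170.0, 181.0], 0.8)]
side collar_grip [([220.0, 185.0], 0.56)]
side lever_knob [([218.0, 163.0], 0.52)]
side lever_pivot []
side block_1 [([274.0, 215.0], 0.9), ([297.0, 239.0], 0.73), ([266.0, 188.0], 0.66)]
side thumb_plane [([248.0, 275.0], 0.65)]
side rosin_cake [([379.0, 245.0], 0.58), ([298.0, 241.0], 0.44)]
side cover [([170.0, 193.0], 0.6)]
top [0.32494645 0.03365282 1.34078202] [ 0.225301   -0.02245272 -0.97403046] [[496.4, 0.0, 265.3], [0.0, 496.4, 191.4], [0.0, 0.0, 1.0]]
top light_box []
top cover_handle [([353.0, 212.0], 0.84)]
top collar_grip [([304.0, 202.0], 0.48)]
top lever_knob [([308.0, 259.0], 0.42)]
top lever_pivot [([165.0, 166.0], 0.61), ([307.0, 256.0], 0.6)]
top block_1 [([258.0, 268.0], 0.95), ([234.0, 178.0], 0.87), ([248.0, 217.0], 0.78)]
top thumb_plane [([282.0, 137.0], 0.71)]
top rosin_cake [([166.0, 166.0], 0.47)]
top cover [([306.0, 200.0], 0.72), ([350.0, 217.0], 0.7)]
```

View pics/top0.png

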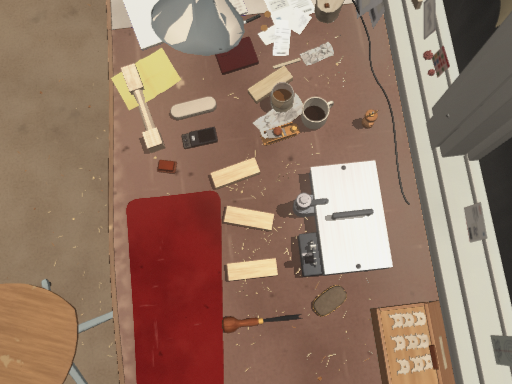

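View pics/side0.png

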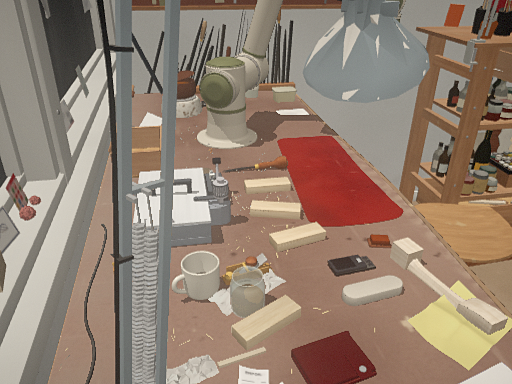

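```bash
cat > h.py <<'E'
from bench import sense, viewer, bot
import cv2, numpy as np
def cal(c):
    k=viewer.calibration(c); R=cv2.Rodrigues(np.array(k['rvec']))[0]; return np.array(k['K']),R,np.array(k['tvec']).ravel()
def ray(c,p,k=None):
    K,R,t=k or cal(c); x=(p[0]-K[0,2])/K[0,0]; y=(p[1]-K[1,2])/K[1,1]
    if c=='wrist':
        r=np.hypot(x,y)+1e-12; d=np.array([x/r*np.sin(r),y/r*np.sin(r),np.cos(r)])
    else: d=np.array([x,y,1.])
    return -R.T@t, R.T@d
def atz(c,p,z,k=None):
    o,d=ray(c,p,k); return (o+d*(z-o[2])/d[2])[:2]
def proj(c,P,k=None):
    K,R,t=k or cal(c); q=R@np.asarray(P)+t
    if c=='wrist':
        r=np.hypot(q[0],q[1]); th=np.arctan2(r,q[2]); x,y=q[0]/r*th,q[1]/r*th
    else: x,y=q[0]/q[2],q[1]/q[2]
    return np.array([K[0,0]*x+K[0,2],K[1,1]*y+K[1,2]])
def rect(c,mask,z,k=None):
    cn=max(cv2.findContours(mask.astype(np.uint8),0,cv2.CHAIN_APPROX_NONE)[0],key=cv2.contourArea)
    pts=np.array([atz(c,p,z,k) for p in cn[:,0]]); r=cv2.minAreaRect((pts*1000).astype(np.float32))
    (x,y),(w,h),a=r
    if w<h: a+=90; w,h=h,w
    return [round(v,1) for v in (x,y,w,h,(a+90)%180-90)]   # mm, long side, short side, long-axis angle deg from world x
def snap(c,n):
    im=viewer.read_camera(c); cv2.imwrite(f'pics/{n}.png',im[:,:,::-1]); return im
def go(P,yaw=None,s=None):
    """world target TCP, tool-y yaw angle (rad, mod pi) -> shift in tool axes, turn"""
    s=s or sense(); R=np.array(s['tcp_rot']); d=R.T@(np.asarray(P)-s['tool_pos'])
    y0=np.arctan2(R[1,1],R[0,1]); t=0
    if yaw is not None:
        t=-(yaw-y0); t=(t+np.pi/2)%np.pi-np.pi/2   # tool z is down
    return d.round(4).tolist(),round(t,4),'yaw0',round(y0,3),'j6',round(s['joints'][5],3)
E
python3 - <<'E'
from h import *
for c in ['top','side']: viewer.read_camera(c)
for t,z in [('cover',.068),('block_1',.026),('rosin_cake',.02)]:
    for d in viewer.silhouettes('top',t)[:5]: print(t,round(d['confidence'],2),np.round(d['bbox']),rect('top',d['mask'],z))
for t,z in [('cover_handle',.1),('collar_grip',.104),('lever_knob',.085)]:
    print(t,atz('top',viewer.mark_of('top',t)[0]['location'],z),atz('side',viewer.mark_of('side',t)[0]['location'],z))
print([atz('top',p,.077) for p in [(344,167.5),(358,265)]])
k=viewer.calibration('wrist');print(k)
E
```

```text
cover 0.71 [353. 216.  82. 111.] [527.5, -208.1, 286.7, 177.1, -0.9]
cover 0.65 [249. 220.  51.  26.] [554.8, 54.5, 129.5, 50.5, 71.0]
block_1 0.7 [254. 270.  50.  27.] [424.4, 62.9, 130.1, 48.0, -90.0]
block_1 0.63 [235. 175.  49.  33.] [691.2, 77.2, 133.8, 52.6, -75.7]
rosin_cake 0.73 [170. 164.  19.  12.] [735.4, 264.2, 48.7, 33.3, 75.7]
rosin_cake 0.6 [313. 201.  31.  20.] [588.7, -118.2, 84.4, 44.5, 83.1]
cover_handle [ 0.53380075 -0.21375299] [ 0.53254754 -0.22271506]
collar_grip [ 0.57048294 -0.08753438] [ 0.55816333 -0.08799029]
lever_knob [ 0.53484337 -0.20506716] [ 0.39623769 -0.07914268]
[array([ 0.65648416, -0.20950086]), array([ 0.39959684, -0.20495047])]
{'K': array([[297.31863964,   0.        , 259.73991938],
       [  0.        , 297.31863964, 191.25129113],
       [  0.        ,   0.        ,   1.        ]]), 'rvec': array([-2.31348252, -1.72103404, -0.26799573]), 'tvec': array([-0.52589867, -0.03824402,  0.37958098])}
```

```bash
python3 - <<'E'
from h import *
print(go([.46,-.07,.27],np.pi/2-.0175))
E
```

```text
([-0.4607, -0.4597, -0.0387], np.float64(-0.2743), 'yaw0', np.float64(1.279), 'j6', np.float64(-0.223))
```

Call:
{"method": "arm_command", "body": {"rows": [-0.46,-0.46,-0.039,-0.274,-0.46,-0.46,-0.039,-0.274,-0.46,-0.46,-0.039,-0.274,-0.46,-0.46,-0.039,-0.274,-0.46,-0.46,-0.039,-0.274,-0.46,-0.46,-0.039,-0.274,-0.46,-0.46,-0.039,-0.274,-0.46,-0.46,-0.039,-0.274,-0.46,-0.46,-0.039,-0.274,-0.46,-0.46,-0.039,-0.274,-0.46,-0.46,-0.039,-0.274,-0.46,-0.46,-0.039,-0.274]}}

```text
time_s: 2.55
tool_pos: [0.3847, 0.0675, 0.2613]
tcp_rot: [[-1.0, 0.018, 0.001], [0.018, 1.0, -0.0], [-0.001, -0.0, -1.0]]
force: [1.1, 0.7, -0.2]
gripper_width: 0.996
grip_force: 0.0
```

```bash
python3 - <<'E'
from h import *
print(go([.46,-.07,.27],np.pi/2-.0175))
E
```

```text
([-0.0778, -0.1361, -0.0087], np.float64(-0.0006), 'yaw0', np.float64(1.553), 'j6', np.float64(-1.681))
```

Call:
{"method": "arm_command", "body": {"rows": [-0.078,-0.136,-0.009,0,-0.078,-0.136,-0.009,0,-0.078,-0.136,-0.009,0,-0.078,-0.136,-0.009,0,-0.078,-0.136,-0.009,0,-0.078,-0.136,-0.009,0]}}

```text
time_s: 3.05
tool_pos: [0.46, -0.0688, 0.2694]
tcp_rot: [[-1.0, 0.02, -0.001], [0.02, 1.0, 0.001], [0.001, 0.0, -1.0]]
force: [-0.9, -0.2, 0.1]
gripper_width: 1.0
grip_force: 0.0
```

```bash
python3 - <<'E'
from h import *
s=sense();print(s['tool_pos'],s['joints'])
k=cal('wrist'); snap('wrist','w1')
for t in ['cover_handle','collar_grip','lever_knob','lever_pivot']:
    print(t,[(np.round(d['location']).tolist(),round(d['confidence'],2)) for d in viewer.mark_of('wrist',t)][:3])
for t,z in [('cover',.068),('block_1',.026)]:
    for d in viewer.silhouettes('wrist',t)[:5]: print(t,round(d['confidence'],2),np.round(d['bbox']),rect('wrist',d['mask'],z,k))
for n,P in [('pivot',[.445,-.081,.045]),('collar',[.575,-.088,.104])]: print(n,proj('wrist',P,k))
E
```

```text
[ 0.45996891 -0.06877439  0.26939835] [-4.01240230e-01  1.52560721e-01  1.60050104e+00  1.33328550e-04
  1.38950446e+00 -1.95198336e+00]
cover_handle [([149.0, 231.0], 0.87)]
collar_grip [([244.0, 265.0], 0.77)]
lever_knob [([248.0, 144.0], 0.81)]
lever_pivot [([250.0, 148.0], 0.59), ([156.0, 217.0], 0.54)]
cover 0.66 [157. 208. 139. 203.] [527.3, -206.3, 285.4, 177.4, -0.9]
block_1 0.89 [332. 297.  38.  34.] [690.9, 45.2, 64.7, 63.7, 13.8]
block_1 0.75 [354. 134.  99.  38.] [423.7, 61.3, 135.0, 46.5, 89.8]
block_1 0.69 [345. 225.  91.  54.] [557.8, 55.2, 136.6, 52.9, 72.9]
block_1 0.35 [205. 199. 128. 193.] [535.1, -108.0, 297.6, 102.5, -7.2]
pivot [248.72216992 151.03259658]
collar [244.78628966 266.83539335]
```

View pics/w1.png

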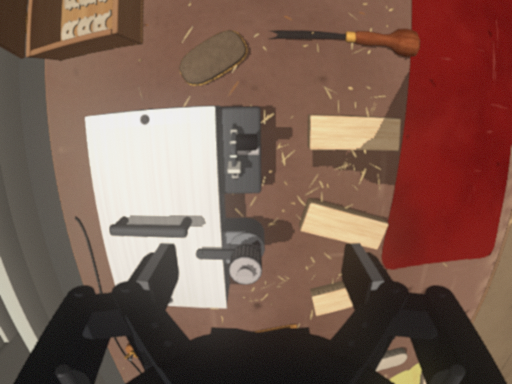

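```bash
python3 - <<'E'
from h import *
k=cal('wrist'); im=viewer.read_camera('wrist'); viewer.read_camera('side')
cv2.imwrite('pics/w1c.png',cv2.resize(im[100:200,200:300],None,fx=6,fy=6,interpolation=cv2.INTER_CUBIC)[:,:,::-1])
print('pin',atz('wrist',(145,119),.077,k))
B=np.array([.5274,-.207,0]);a=-.0165
R=np.array([[np.cos(a),-np.sin(a),0],[np.sin(a),np.cos(a),0],[0,0,1]])
print('pin model',B+R@[-.131,0,.077])
pw=viewer.mark_of('wrist','lever_knob')[0]['location'];ps=viewer.mark_of('side','lever_knob');print(pw,[(d['location'],d['confidence']) for d in ps])
for q in np.arange(0,1.8,.2):
    P=B+R@[-.085+.062*np.sin(q-.873),.125,.045+.062*np.cos(q-.873)]
    print(round(q,2),P.round(4),proj('wrist',P,k).round(1),proj('side',P).round(1),proj('top',P).round(1))
E
```

```text
pin [ 0.39656185 -0.19984548]
pin model [ 0.39641783 -0.2048386   0.077     ]
[243.6, 143.7] [([219.5, 161.5], 0.49)]
0.0 [ 0.397  -0.0798  0.0848] [246.1 114.3] [216.  162.2] [309.3 271.8]
0.2 [ 0.4058 -0.08    0.0935] [245.8 122.9] [216.2 160.7] [309.1 268. ]
0.4 [ 0.4162 -0.0801  0.1002] [245.5 133.2] [216.4 160. ] [308.8 263.6]
0.6 [ 0.4278 -0.0803  0.1047] [245.4 144.6] [216.7 160.3] [308.4 258.8]
0.8 [ 0.44   -0.0805  0.1068] [245.5 156.4] [217.1 161.4] [307.9 253.8]
1.0 [ 0.4523 -0.0807  0.1065] [245.6 167.8] [217.6 163.4] [307.3 248.8]
1.2 [ 0.4644 -0.0809  0.1037] [245.9 178.1] [218.  166.2] [306.6 244.2]
1.4 [ 0.4757 -0.0811  0.0986] [246.2 186.8] [218.5 169.8] [305.9 239.9]
1.6 [ 0.4857 -0.0813  0.0913] [246.6 193.4] [218.9 173.9] [305.2 236.4]
```

View pics/w1c.png

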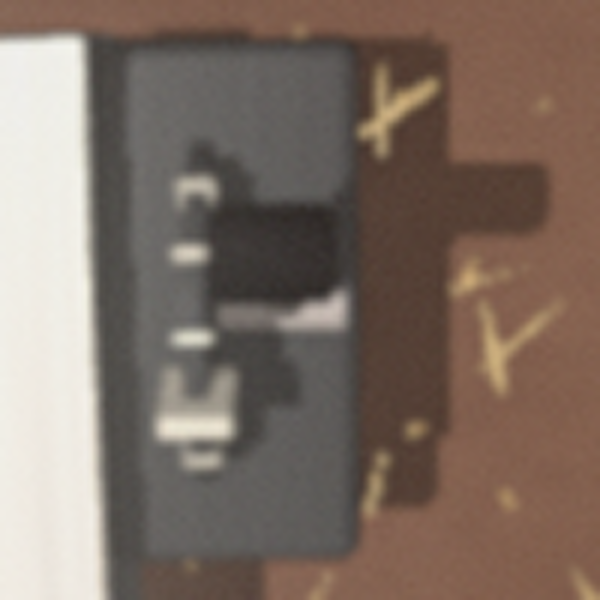

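```bash
cat >> h.py <<'E'
B=np.array([.5274,-.207,0]);A=-.0165
RB=np.array([[np.cos(A),-np.sin(A),0],[np.sin(A),np.cos(A),0],[0,0,1]])
def box(x,y,z): return B+RB@[x,y,z]
def knob(q): return box(-.085+.062*np.sin(q-.873),.125,.045+.062*np.cos(q-.873))
E
python3 - <<'E'
from h import *
o=np.array([0,0,-.014])
for q in [.56,.4,.2,0,-.03]: print(q,go(knob(q)+o,np.pi/2+A))
E
```

```text
0.56 ([0.0342, -0.0133, 0.1799], np.float64(-0.0009), 'yaw0', np.float64(1.553), 'j6', np.float64(-1.952))
0.4 ([0.0433, -0.0134, 0.1837], np.float64(-0.0009), 'yaw0', np.float64(1.553), 'j6', np.float64(-1.952))
0.2 ([0.0537, -0.0134, 0.1904], np.float64(-0.0009), 'yaw0', np.float64(1.553), 'j6', np.float64(-1.952))
0 ([0.0626, -0.0134, 0.1991], np.float64(-0.0009), 'yaw0', np.float64(1.553), 'j6', np.float64(-1.952))
-0.03 ([0.0638, -0.0134, 0.2005], np.float64(-0.0009), 'yaw0', np.float64(1.553), 'j6', np.float64(-1.952))
```

Call:
{"method": "arm_command", "body": {"rows": [0.034,-0.013,0.04,0,0.034,-0.013,0.08,0,0.034,-0.013,0.12,0,0.034,-0.013,0.15,0,0.034,-0.013,0.17,0,0.034,-0.013,0.18,0,0.034,-0.013,0.18,0,0.034,-0.013,0.18,0], "jaw": 0.5}}

```text
time_s: 4.27
tool_pos: [0.4257, -0.0802, 0.09]
tcp_rot: [[-1.0, 0.018, -0.0], [0.018, 1.0, 0.0], [0.0, 0.0, -1.0]]
force: [0.7, 0.1, -0.2]
gripper_width: 0.499
grip_force: 0.0
```

Call:
{"method": "arm_command", "body": {"rows": [0,0,0,0,0,0,0,0,0,0,0,0,0,0,0,0,0,0,0,0,0,0,0,0], "jaw": 0.15}}

```text
time_s: 4.77
tool_pos: [0.4266, -0.0818, 0.0914]
tcp_rot: [[-1.0, 0.017, 0.003], [0.017, 1.0, -0.004], [-0.003, -0.004, -1.0]]
force: [-2.0, -8.1, 3.6]
gripper_width: 0.242
grip_force: 59.3
```

Call:
{"method": "arm_command", "body": {"rows": [0.003,-0.002,0.001,0,0.006,-0.002,0.002,0,0.009,-0.002,0.004,0,0.013,-0.002,0.006,0,0.016,-0.002,0.008,0,0.0195,-0.002,0.0105,0,0.0225,-0.002,0.013,0,0.0255,-0.002,0.016,0,0.0285,-0.002,0.0195,0,0.03,-0.002,0.021,0,0.03,-0.002,0.021,0]}}

```text
time_s: 5.68
tool_pos: [0.3964, -0.0818, 0.0704]
tcp_rot: [[-1.0, 0.018, 0.003], [0.018, 1.0, -0.001], [-0.003, -0.001, -1.0]]
force: [-2.8, 3.4, 12.5]
gripper_width: 0.243
grip_force: 68.0
```

Call:
{"method": "arm_command", "body": {"rows": [0,0,0,0,0,0,0,0,0,0,0,0,0,0,-0.03,0,0,0,-0.07,0,0,0,-0.11,0,-0.08,0.02,-0.15,0,-0.08,0.02,-0.18,0,-0.08,0.02,-0.2,0,-0.08,0.02,-0.2,0,-0.08,0.02,-0.2,0], "jaw": 0.5}}

```text
time_s: 6.6
tool_pos: [0.4769, -0.0631, 0.2703]
tcp_rot: [[-1.0, 0.017, 0.003], [0.017, 1.0, -0.001], [-0.003, -0.001, -1.0]]
force: [-0.6, 0.4, -0.4]
gripper_width: 0.499
grip_force: 0.0
```

```bash
python3 - <<'E'
from h import *
k=cal('wrist'); im=viewer.read_camera('wrist'); s=sense(); print(s['tool_pos'])
for q in [0,.2,1.309]: print(proj('wrist',knob(q),k))
print('collar',proj('wrist',box(.045,.12,.125),k),[ (d['location'],d['confidence']) for d in viewer.mark_of('wrist','collar_grip')[:1]],proj('wrist',box(.045,.12,.104),k))
print('pins',[proj('wrist',box(x,0,.077),k) for x in (-.131,.131)])
print(rect('wrist',viewer.silhouettes('wrist','cover')[0]['mask'],.068,k))
cv2.imwrite('pics/w2.png',cv2.resize(im[60:340,80:340],None,fx=2,fy=2,interpolation=cv2.INTER_CUBIC)[:,:,::-1])
E
```

```text
[ 0.47575787 -0.06297462  0.26855673]
[242.24691434  98.24474956]
[241.82654911 106.47735522]
[242.07912866 167.25314891]
collar [238.42482307 262.5252507 ] [([239.5, 253.6], 0.55)] [239.55728015 253.3567982 ]
pins [array([137.41340123, 104.62776191]), array([160.90835154, 292.459482  ])]
[525.3, -206.5, 280.2, 178.5, -0.6]
```

View pics/w2.png

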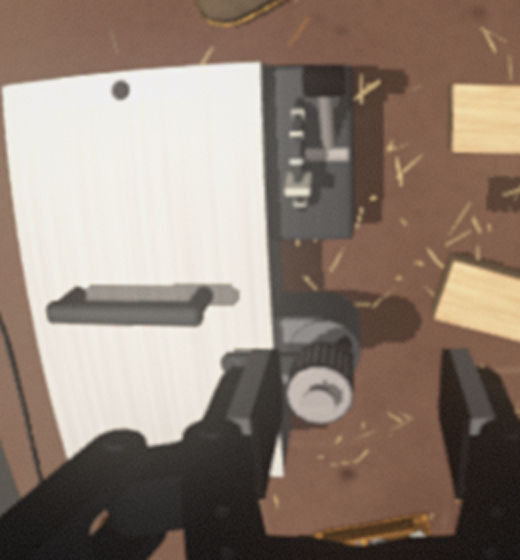

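```bash
sed -i 's/-.207,0/-.2062,0/' h.py; python3 - <<'E'
from h import *
print(box(.045,.12,.104)); P=box(.045,.12,.104-.0187+.001);print(P)
print(go([*P[:2],.21],-.6))
E
```

```text
[ 0.57437378 -0.0869588   0.104     ]
[ 0.57437378 -0.0869588   0.0863    ]
([-0.0999, -0.0222, 0.0573], np.float64(-0.9889), 'yaw0', np.float64(1.553), 'j6', np.float64(-1.93))
```

Call:
{"method": "arm_command", "body": {"rows": [-0.1,-0.022,0.057,2.153,-0.1,-0.022,0.057,2.153,-0.1,-0.022,0.057,2.153,-0.1,-0.022,0.057,2.153,-0.1,-0.022,0.057,2.153,-0.1,-0.022,0.057,2.153,-0.1,-0.022,0.057,2.153,-0.1,-0.022,0.057,2.153,-0.1,-0.022,0.057,2.153,-0.1,-0.022,0.057,2.153,-0.1,-0.022,0.057,2.153,-0.1,-0.022,0.057,2.153], "jaw": 0.68}}

```text
time_s: 7.75
tool_pos: [0.5745, -0.087, 0.2105]
tcp_rot: [[-0.046, 0.999, -0.002], [0.999, 0.046, 0.001], [0.001, -0.002, -1.0]]
force: [0.9, -0.3, 0.3]
gripper_width: 0.683
grip_force: 0.0
```

```bash
python3 - <<'E'
from h import *
P=box(.045,.12,.086);print(go(P,-.6))
E
```

```text
([-0.0001, 0.0002, 0.1245], np.float64(0.6461), 'yaw0', np.float64(0.046), 'j6', np.float64(-0.398))
```

Call:
{"method": "arm_command", "body": {"rows": [0,0,0.02,0.646,0,0,0.04,0.646,0,0,0.06,0.646,0,0,0.07,0.646,0,0,0.075,0.646,0,0,0.075,0.646,0,0,0.1,0.646,0,0,0.115,0.646,0,0,0.1245,0.646,0,0,0.1245,0.646,0,0,0.1245,0.646]}}

```text
time_s: 8.67
tool_pos: [0.5754, -0.087, 0.0876]
tcp_rot: [[0.558, 0.83, -0.0], [0.83, -0.558, 0.0], [-0.0, -0.0, -1.0]]
force: [0.0, -0.7, 1.1]
gripper_width: 0.682
grip_force: 0.0
```

Call:
{"method": "arm_command", "body": {"rows": [0,0,0,0,0,0,0,0,0,0,0,0,0,0,0,0,0,0,0,0,0,0,0,0], "jaw": 0.3}}

```text
time_s: 9.17
tool_pos: [0.576, -0.087, 0.0887]
tcp_rot: [[0.558, 0.83, 0.002], [0.83, -0.558, -0.001], [0.0, 0.002, -1.0]]
force: [-0.4, 0.2, 6.7]
gripper_width: 0.422
grip_force: 59.6
```

Call:
{"method": "arm_command", "body": {"rows": [0,0,-0.004,0,0,0,-0.008,0,0,0,-0.012,0,0,0,-0.016,0,0,0,-0.016,0]}}

```text
time_s: 9.58
tool_pos: [0.5757, -0.087, 0.1036]
tcp_rot: [[0.559, 0.829, 0.001], [0.829, -0.559, -0.0], [0.0, 0.001, -1.0]]
force: [4.1, -2.1, -11.8]
gripper_width: 0.43
grip_force: 61.2
```

Call:
{"method": "arm_command", "body": {"rows": [0,0,0,-0.12,0,0,0,-0.24,0,0,0,-0.36,0,0,0,-0.48,0,0,0,-0.6,0,0,0,-0.72,0,0,0,-0.84,0,0,0,-0.96,0,0,0,-1.08,0,0,0,-1.2,0,0,0,-1.24,0,0,0,-1.24]}}

```text
time_s: 10.58
tool_pos: [0.5733, -0.0864, 0.1017]
tcp_rot: [[-0.604, 0.797, -0.006], [0.797, 0.604, 0.002], [0.006, -0.004, -1.0]]
force: [-5.1, -1.6, -10.7]
gripper_width: 0.429
grip_force: 61.4
```

```bash
python3 - <<'E'
from h import *
s=sense();print(s['force'],s['ft_torque'],s['tool_pos'],go(s['tool_pos'],.62))
E
```

```text
[ -5.09671707  -1.62536131 -10.70314839] [-0.0504837   0.56602185  0.05611473] [ 0.57333646 -0.08636622  0.10172066] ([0.0, 0.0, 0.0], np.float64(0.0289), 'yaw0', np.float64(0.649), 'j6', np.float64(-1.0))
```

Call:
{"method": "arm_command", "body": {"rows": [0,0,0.005,0,0,0,0.01,0,0,0,0.014,0,0,0,0.014,0]}}

```text
time_s: 10.92
tool_pos: [0.5734, -0.0865, 0.0889]
tcp_rot: [[-0.603, 0.798, -0.006], [0.798, 0.603, 0.001], [0.005, -0.004, -1.0]]
force: [-8.9, -1.4, -2.7]
gripper_width: 0.426
grip_force: 62.2
```

Call:
{"method": "arm_command", "body": {"rows": [0,0,0,0,0,0,0,0,0,0,0,0,0,0,0,0,0,0,-0.04,0,0,0,-0.08,0,0,0,-0.12,0,-0.1,0,-0.14,0,-0.1,0,-0.15,0,-0.1,0,-0.15,0,-0.1,0,-0.15,0], "jaw": 0.66}}

```text
time_s: 11.83
tool_pos: [0.6374, -0.1701, 0.2405]
tcp_rot: [[-0.6, 0.8, 0.003], [0.8, 0.6, -0.002], [-0.003, 0.001, -1.0]]
force: [-0.3, -0.2, -0.7]
gripper_width: 0.656
grip_force: 0.0
```

```bash
python3 - <<'E'
from h import *
k=cal('wrist'); im=snap('wrist','w3'); s=sense(); print(s['tool_pos'],s['joints'],s['tcp_rot'])
for q in (0,.1,.2):
  a=-np.pi/2+1.22-q
  print(proj('wrist',box(.045+.062*np.cos(a),.12+.062*np.sin(a),.077),k), proj('top',box(.045+.062*np.cos(a),.12+.062*np.sin(a),.077)))
print(proj('wrist',box(.045,.12,.115),k),proj('wrist',box(0,0,.107),k))
d=viewer.mark_of('wrist','cover_handle')[0];print(d['location'],d['confidence'],atz('wrist',d['location'],.1,k),box(0,0,.1))
E
```

```text
[ 0.63637952 -0.16814184  0.23941526] [-4.35949843e-01  6.15629941e-01  1.02059837e+00  3.75607751e-05
  1.50415858e+00 -1.08109431e+00] [[-6.01311313e-01  7.99014065e-01  1.10880584e-03]
 [ 7.99014149e-01  6.01312036e-01 -4.75184073e-04]
 [-1.04641706e-03  6.00217999e-04 -9.99999272e-01]]
[291.1486108  125.79913716] [307.65214009 180.7692378 ]
[285.87448409 128.62831436] [309.92357068 181.43761221]
[280.34027394 130.93599901] [312.12081247 182.32181294]
[259.17938849  71.14447564] [147.8050328  146.15849173]
[397.8, 167.7] 0.15 [ 0.74498108 -0.07124489] [ 0.5274 -0.2062  0.1   ]
```

View pics/w3.png

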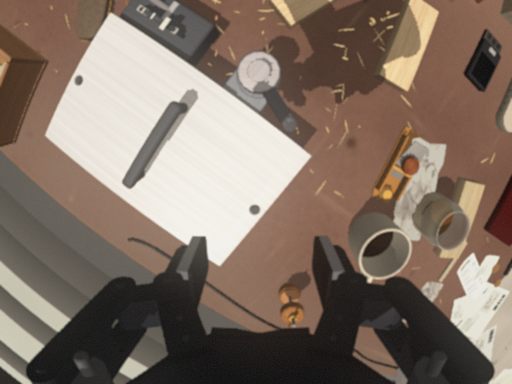

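```bash
python3 - <<'E'
from h import *
k=cal('wrist')
a,b=atz('wrist',(79,80),.077,k),atz('wrist',(254,209.5),.077,k)
print(a,b,(a+b)/2,np.linalg.norm(b-a),np.arctan2(*(b-a)[::-1]))
print(box(-.131,0,0),box(.131,0,0), [proj('wrist',box(x,0,.074),k) for x in(-.131,.131)])
print('handle ends top',atz('wrist',(128,180),.107,k),atz('wrist',(178,106),.107,k))
print('pad corner',atz('top',(218,193),.005),atz('top',(128,207),.005))
print(go([.5274,-.2062,.16],A),go([.5274,-.2062,.081],A))
E
```

```text
[ 0.40196451 -0.19888695] [ 0.65406261 -0.20151581] [ 0.52801356 -0.20020138] 0.25211179922533833 -0.010427562071655298
[ 0.39641783 -0.2040386   0.        ] [ 0.65838217 -0.2083614   0.        ] [array([75.33150589, 81.6026955 ]), array([253.48686598, 215.27081175])]
handle ends top [ 0.52568461 -0.24503416] [ 0.52950151 -0.15275486]
pad corner [0.64507164 0.13317429] [0.63559987 0.38252749]
([0.0338, -0.1103, 0.0789], np.float64(0.6629), 'yaw0', np.float64(0.646), 'j6', np.float64(-1.081)) ([0.0337, -0.1103, 0.1579], np.float64(0.6629), 'yaw0', np.float64(0.646), 'j6', np.float64(-1.081))
```

```bash
python3 - <<'E'
from h import *
k=cal('wrist')
for z in (.066,.068,.07):
  a,b=atz('wrist',(79,80),z,k),atz('wrist',(254,209.5),z,k)
  print((a+b)/2,np.linalg.norm(b-a),np.arctan2(*(b-a)[::-1]))
print(-k[1].T@k[2])
for c in ['top']:
  im=viewer.read_camera(c)
  a,b=atz(c,(344,167.5),.07),atz(c,(358.3,266),.07);print((a+b)/2,np.linalg.norm(b-a))
cv2.imwrite('pics/t2.png',cv2.resize(im[140:300,220:420],None,fx=4,fy=4,interpolation=cv2.INTER_CUBIC)[:,:,::-1])
E
```

```text
[ 0.52584379 -0.20366584] 0.261216561146848 -0.010427562071655164
[ 0.52623829 -0.20303594] 0.25956114988839163 -0.010427562071655112
[ 0.5266328  -0.20240604] 0.2579057386299353 -0.010427562071655273
[ 0.58809486 -0.10427008  0.38159114]
[ 0.52787616 -0.20873429] 0.26092296611123933
```

View pics/t2.png

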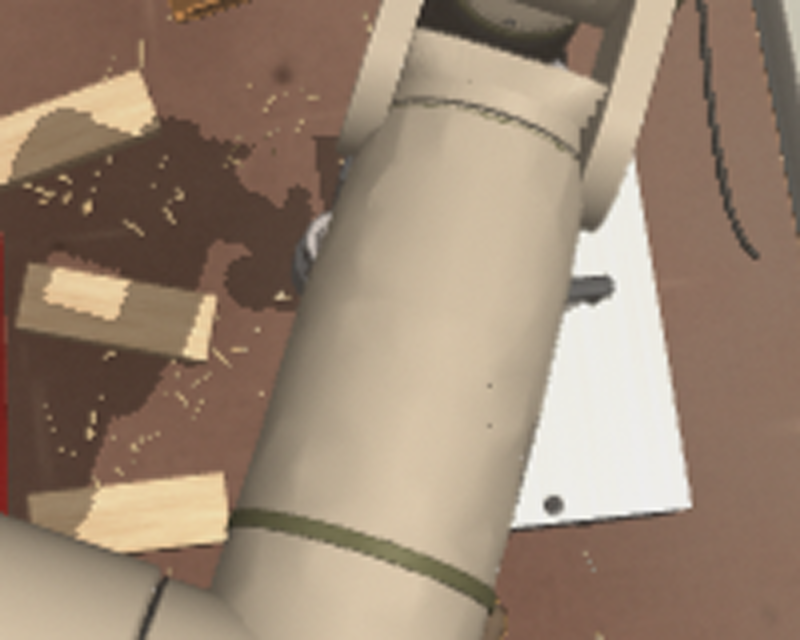

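Call:
{"method": "arm_command", "body": {"rows": [0.034,-0.11,0,0.663,0.034,-0.11,0,0.663,0.034,-0.11,0.02,0.663,0.034,-0.11,0.05,0.663,0.034,-0.11,0.08,0.663,0.034,-0.11,0.08,0.663,0.034,-0.11,0.1,0.663,0.034,-0.11,0.13,0.663,0.034,-0.11,0.15,0.663,0.034,-0.11,0.158,0.663,0.034,-0.11,0.158,0.663], "jaw": 0.5}}

```text
time_s: 12.9
tool_pos: [0.5265, -0.2044, 0.0799]
tcp_rot: [[0.015, 1.0, -0.003], [1.0, -0.015, 0.002], [0.002, -0.003, -1.0]]
force: [0.7, 0.3, -0.6]
gripper_width: 0.501
grip_force: 0.0
```

Call:
{"method": "arm_command", "body": {"rows": [0,0,0,0,0,0,0,0,0,0,0,0,0,0,0,0,0,0,0,0,0,0,0,0], "jaw": 0.0}}

```text
time_s: 13.4
tool_pos: [0.5283, -0.2061, 0.0831]
tcp_rot: [[0.016, 1.0, 0.003], [1.0, -0.016, -0.001], [-0.001, 0.003, -1.0]]
force: [-0.9, 1.5, 7.6]
gripper_width: 0.145
grip_force: 59.8
```

Call:
{"method": "arm_command", "body": {"rows": [0,0,-0.006,0,0,0,-0.012,0,0,0,-0.02,0,0,0,-0.03,0,0,0,-0.05,0,0,0,-0.07,0,0,0,-0.09,0,0,0,-0.11,0,0,0,-0.13,0,0,0,-0.13,0]}}

```text
time_s: 14.23
tool_pos: [0.5287, -0.2066, 0.216]
tcp_rot: [[0.016, 1.0, 0.006], [1.0, -0.016, -0.004], [-0.004, 0.006, -1.0]]
force: [-0.1, 0.3, -2.8]
gripper_width: 0.148
grip_force: 58.9
```

```bash
python3 - <<'E'
from h import *
s=sense();print(s['force'],s['tool_pos'],s['gripper_width'])
print(go([.548,.305,.15],0), go([.548,.305,.03],0))
E
```

```text
[-0.1022478   0.3003626  -2.80778574] [ 0.5286944  -0.20655901  0.21599814] 0.14839654816859435
([0.5121, 0.0107, 0.064], np.float64(-0.0159), 'yaw0', np.float64(-0.016), 'j6', np.float64(-0.563)) ([0.5126, 0.01, 0.184], np.float64(-0.0159), 'yaw0', np.float64(-0.016), 'j6', np.float64(-0.563))
```

Call:
{"method": "arm_command", "body": {"rows": [0.02,0,0,0,0.05,0,0,-0.016,0.085,0,0,-0.016,0.12,0.01,0,-0.016,0.155,0.01,0,-0.016,0.19,0.01,0,-0.016,0.225,0.01,0,-0.016,0.26,0.01,0,-0.016,0.295,0.01,0,-0.016,0.33,0.01,0,-0.016,0.365,0.01,0,-0.016,0.4,0.01,0,-0.016]}}

```text
time_s: 15.23
tool_pos: [0.5433, 0.1957, 0.2105]
tcp_rot: [[-0.0, 1.0, -0.001], [1.0, 0.0, -0.0], [-0.0, -0.001, -1.0]]
force: [0.4, -1.1, -4.0]
gripper_width: 0.15
grip_force: 59.1
```

```bash
python3 - <<'E'
from h import *
s=sense();print(s['force'],s['tool_pos'],s['gripper_width'])
print(go([.548,.305,.15],0), go([.548,.305,.028],0))
E
```

```text
[ 0.36041735 -1.05423872 -4.00268053] [0.54326333 0.19570525 0.21054748] 0.1498745539425106
([0.1093, 0.0048, 0.0605], np.float64(0.0), 'yaw0', np.float64(0.0), 'j6', np.float64(0.143)) ([0.1093, 0.0049, 0.1825], np.float64(0.0), 'yaw0', np.float64(0.0), 'j6', np.float64(0.143))
```

Call:
{"method": "arm_command", "body": {"rows": [0.035,0.005,0,0,0.07,0.005,0,0,0.1,0.005,0.02,0,0.109,0.005,0.05,0,0.109,0.005,0.085,0,0.109,0.005,0.12,0,0.109,0.005,0.15,0,0.109,0.005,0.165,0,0.109,0.005,0.175,0,0.109,0.005,0.18,0,0.109,0.005,0.183,0,0.109,0.005,0.183,0]}}

```text
time_s: 16.23
tool_pos: [0.5492, 0.303, 0.0287]
tcp_rot: [[0.0, 1.0, 0.001], [1.0, -0.0, 0.0], [0.0, 0.001, -1.0]]
force: [0.5, -1.0, -3.7]
gripper_width: 0.156
grip_force: 59.1
```

Call:
{"method": "arm_command", "body": {"rows": [0,0,0.001,0,0,0,0.002,0,0,0,0.003,0,0,0,0.003,0]}}

```text
time_s: 16.57
tool_pos: [0.5494, 0.3031, 0.0266]
tcp_rot: [[-0.0, 1.0, 0.002], [1.0, 0.0, 0.0], [0.0, 0.002, -1.0]]
force: [-2.5, -0.8, 3.9]
gripper_width: 0.148
grip_force: 60.1
```

Call:
{"method": "arm_command", "body": {"rows": [0,0,0,0,0,0,0,0,0,0,0,0,0,0,-0.04,0,0,0,-0.08,0,-0.03,0,-0.12,0,-0.06,0,-0.16,0,-0.1,0,-0.2,0,-0.14,0,-0.24,0,-0.18,-0.01,-0.27,0,-0.22,-0.01,-0.27,0,-0.26,-0.02,-0.27,0], "jaw": 0.6}}

```text
time_s: 17.57
tool_pos: [0.536, 0.0847, 0.2882]
tcp_rot: [[-0.001, 1.0, 0.004], [1.0, 0.001, -0.0], [-0.0, 0.004, -1.0]]
force: [1.8, -0.6, 0.4]
gripper_width: 0.598
grip_force: 0.0
```

Call:
{"method": "arm_command", "body": {"rows": [-0.04,0,0,0,-0.08,0,0,0,-0.08,0,0,0,-0.08,0,0,0]}}

```text
time_s: 17.9
tool_pos: [0.5356, 0.0043, 0.2856]
tcp_rot: [[0.003, 1.0, 0.0], [1.0, -0.003, 0.0], [0.0, 0.0, -1.0]]
force: [0.2, 0.8, 0.0]
gripper_width: 0.604
grip_force: 0.0
```

```bash
cat > look.py <<'E'
from h import *
import sys
k=cal('wrist'); im=snap('wrist',sys.argv[1]); s=sense(); print(s['tool_pos'],s['time_s'])
for t,z in [('block_1',.026),('cover',.011),('light_box',.062)]:
    for d in viewer.silhouettes('wrist',t)[:5]: print(t,round(d['confidence'],2),np.round(d['bbox']),rect('wrist',d['mask'],z,k))
E
python3 look.py w4
```

```text
[0.53563253 0.00573376 0.28554199] 17.95
block_1 0.77 [280. 118.  60.  99.] [561.6, 57.2, 130.8, 46.8, 72.9]
block_1 0.67 [369. 105.  45.  94.] [689.1, 79.8, 129.9, 53.5, -76.2]
block_1 0.66 [183. 115.  38.  95.] [426.8, 64.5, 131.1, 50.2, 89.5]
cover 0.83 [268.   8. 199.  16.] [549.4, 225.4, 287.0, 28.3, 0.6]
light_box 0.9 [251. 267. 206. 131.] [502.1, -160.6, 244.5, 229.4, 0.5]
light_box 0.54 [304. 240.  60.  35.] [578.5, -105.5, 53.2, 44.1, -83.9]
```

View pics/w4.png

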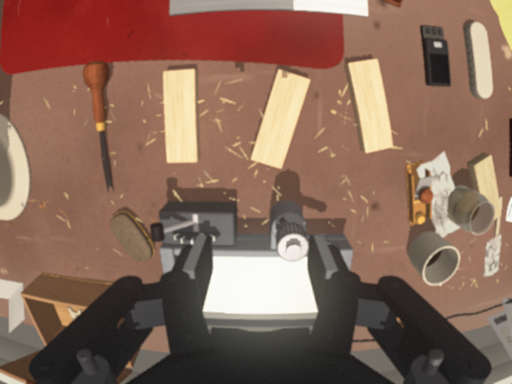

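```bash
python3 - <<'E'
from h import *
print(go([.4265,.0635,.10],-.009),go([.4265,.0635,-.003],-.009))
E
```

```text
([0.0565, -0.1091, 0.1855], np.float64(0.0108), 'yaw0', np.float64(0.002), 'j6', np.float64(-0.207)) ([0.0564, -0.1091, 0.2885], np.float64(0.0108), 'yaw0', np.float64(0.002), 'j6', np.float64(-0.207))
```

Call:
{"method": "arm_command", "body": {"rows": [0.02,-0.035,0.03,0.011,0.04,-0.07,0.06,0.011,0.0565,-0.109,0.1,0.011,0.0565,-0.109,0.14,0.011,0.0565,-0.109,0.18,0.011,0.0565,-0.109,0.22,0.011,0.0565,-0.109,0.25,0.011,0.0565,-0.109,0.27,0.011,0.0565,-0.109,0.28,0.011,0.0565,-0.109,0.286,0.011,0.0565,-0.109,0.288,0.011,0.0565,-0.109,0.288,0.011], "jaw": 0.75}}

```text
time_s: 19.1
tool_pos: [0.427, 0.0629, -0.0022]
tcp_rot: [[0.01, 1.0, 0.001], [1.0, -0.01, -0.0], [-0.0, 0.001, -1.0]]
force: [1.0, 0.7, 0.0]
gripper_width: 0.751
grip_force: 0.0
```

Call:
{"method": "arm_command", "body": {"rows": [0,0,0,0,0,0,0,0,0,0,0,0,0,0,0,0,0,0,0,0,0,0,0,0], "jaw": 0.3}}

```text
time_s: 19.6
tool_pos: [0.4274, 0.0625, -0.0014]
tcp_rot: [[0.011, 1.0, 0.002], [1.0, -0.011, -0.0], [-0.0, 0.002, -1.0]]
force: [-0.0, 1.5, 6.7]
gripper_width: 0.517
grip_force: 61.7
```

Call:
{"method": "arm_command", "body": {"rows": [0,0,-0.02,0,0,0,-0.05,0,0,0,-0.09,0,0,0,-0.13,0,0,0,-0.17,0,-0.03,0,-0.18,0,-0.06,0,-0.18,0,-0.06,0,-0.18,0]}}

```text
time_s: 20.27
tool_pos: [0.4265, -0.0008, 0.1791]
tcp_rot: [[0.014, 1.0, 0.004], [1.0, -0.014, -0.002], [-0.002, 0.004, -1.0]]
force: [-0.2, 0.7, -1.3]
gripper_width: 0.515
grip_force: 61.4
```

```bash
python3 - <<'E'
from h import *
P=box(-.072,0,.026); print(P)
for z in (.18,.026): print(go([*P[:2],z],A))
print(sense()['gripper_width'],sense()['force'])
E
```

```text
[ 0.4554098  -0.20501205  0.026     ]
([-0.2038, 0.0317, -0.0003], np.float64(0.0029), 'yaw0', np.float64(-0.014), 'j6', np.float64(-0.263))
([-0.2035, 0.0311, 0.1537], np.float64(0.0029), 'yaw0', np.float64(-0.014), 'j6', np.float64(-0.263))
0.5154145151951591 [-0.15414211  0.7328473  -1.32461015]
```

Call:
{"method": "arm_command", "body": {"rows": [-0.04,0.01,0,0.003,-0.08,0.02,0,0.003,-0.12,0.031,0,0.003,-0.16,0.031,0,0.003,-0.19,0.031,0,0.003,-0.2035,0.031,0.02,0.003,-0.2035,0.031,0.06,0.003,-0.2035,0.031,0.095,0.003,-0.2035,0.031,0.125,0.003,-0.2035,0.031,0.143,0.003,-0.2035,0.031,0.152,0.003,-0.2035,0.031,0.153,0.003]}}

```text
time_s: 21.27
tool_pos: [0.4545, -0.2009, 0.0246]
tcp_rot: [[0.014, 1.0, -0.001], [1.0, -0.014, 0.001], [0.001, -0.001, -1.0]]
force: [-0.5, -0.4, -1.1]
gripper_width: 0.514
grip_force: 62.6
```

Call:
{"method": "arm_command", "body": {"rows": [0,0,0,0,0,0,0,0,0,0,0,0,0,0,-0.03,0,0,0,-0.07,0,0,0,-0.11,0,0,0,-0.15,0,0.03,0.03,-0.19,0,0.06,0.05,-0.22,0,0.09,0.07,-0.25,0,0.13,0.08,-0.26,0,0.17,0.08,-0.26,0], "jaw": 0.62}}

```text
time_s: 22.27
tool_pos: [0.5354, -0.0524, 0.2839]
tcp_rot: [[0.015, 1.0, 0.004], [1.0, -0.015, -0.002], [-0.002, 0.004, -1.0]]
force: [1.0, -0.3, -0.2]
gripper_width: 0.621
grip_force: 0.0
```

Call:
{"method": "arm_command", "body": {"rows": [0.03,0,0,0,0.03,0,0,0,0.03,0,0,0]}}

```text
time_s: 22.52
tool_pos: [0.5342, -0.022, 0.2813]
tcp_rot: [[0.011, 1.0, -0.0], [1.0, -0.011, -0.0], [-0.0, -0.0, -1.0]]
force: [-0.9, -0.6, -0.4]
gripper_width: 0.616
grip_force: 0.0
```

```bash
python3 look.py w5; python3 - <<'E'
from h import *
x,y,a=.561,.057,-17.1
print(go([x,y,-.002],np.radians(a)))
E
```

```text
[ 0.53421753 -0.02309427  0.28111778] 22.5667
block_1 0.73 [210. 278.  35.  71.] [464.2, -220.0, 142.1, 42.2, 77.4]
block_1 0.67 [374.  87.  49.  96.] [688.4, 79.9, 130.1, 52.8, -76.4]
block_1 0.57 [282. 100.  58.  98.] [562.3, 57.0, 130.4, 46.4, 73.2]
light_box 0.63 [252. 255. 212. 143.] [524.3, -171.0, 291.5, 243.6, 0.3]
([0.0817, 0.0255, 0.2829], np.float64(0.2829), 'yaw0', np.float64(-0.016), 'j6', np.float64(-0.249))
```

Call:
{"method": "arm_command", "body": {"rows": [0.03,0.01,0.03,0.12,0.06,0.02,0.06,0.24,0.082,0.026,0.1,0.283,0.082,0.026,0.14,0.283,0.082,0.026,0.18,0.283,0.082,0.026,0.215,0.283,0.082,0.026,0.245,0.283,0.082,0.026,0.265,0.283,0.082,0.026,0.275,0.283,0.082,0.026,0.281,0.283,0.082,0.026,0.283,0.283,0.082,0.026,0.283,0.283], "jaw": 0.75}}

```text
time_s: 23.72
tool_pos: [0.5622, 0.0581, -0.0013]
tcp_rot: [[0.293, 0.956, 0.001], [0.956, -0.293, -0.0], [0.0, 0.001, -1.0]]
force: [0.3, -0.3, -0.2]
gripper_width: 0.747
grip_force: 0.0
```

Call:
{"method": "arm_command", "body": {"rows": [0,0,0,0,0,0,0,0,0,0,0,0,0,0,0,0,0,0,0,0,0,0,0,0], "jaw": 0.3}}

```text
time_s: 24.22
tool_pos: [0.5626, 0.0583, -0.0005]
tcp_rot: [[0.293, 0.956, 0.003], [0.956, -0.293, -0.0], [0.0, 0.003, -1.0]]
force: [-0.3, -0.8, 6.8]
gripper_width: 0.513
grip_force: 62.5
```

Call:
{"method": "arm_command", "body": {"rows": [0,0,-0.02,0,0,0,-0.05,0,0,0,-0.09,0,0,0,-0.13,0,0,0,-0.17,0,0,0,-0.18,-0.1,0,0,-0.18,-0.2,0,0,-0.18,-0.283,0,0,-0.18,-0.283]}}

```text
time_s: 24.97
tool_pos: [0.5616, 0.0585, 0.1786]
tcp_rot: [[0.011, 1.0, 0.001], [1.0, -0.011, -0.0], [-0.0, 0.001, -1.0]]
force: [0.0, -0.9, -0.9]
gripper_width: 0.511
grip_force: 61.5
```

```bash
python3 - <<'E'
from h import *
P=box(0,0,.026); print(P)
for z in (.18,.026): print(go([*P[:2],z],A))
print(sense()['gripper_width'],sense()['force'])
E
```

```text
[ 0.5274 -0.2062  0.026 ]
([-0.2651, -0.0312, -0.0014], np.float64(0.0055), 'yaw0', np.float64(-0.011), 'j6', np.float64(-0.093))
([-0.2651, -0.0314, 0.1526], np.float64(0.0055), 'yaw0', np.float64(-0.011), 'j6', np.float64(-0.093))
0.5110027708029165 [ 0.02220905 -0.85675931 -0.91383884]
```

Call:
{"method": "arm_command", "body": {"rows": [-0.04,0,0,0.005,-0.08,-0.01,0,0.005,-0.12,-0.02,0,0.005,-0.16,-0.031,0,0.005,-0.2,-0.031,0,0.005,-0.235,-0.031,0,0.005,-0.265,-0.031,0.01,0.005,-0.265,-0.031,0.04,0.005,-0.265,-0.031,0.08,0.005,-0.265,-0.031,0.115,0.005,-0.265,-0.031,0.135,0.005,-0.265,-0.031,0.145,0.005]}}

```text
time_s: 25.97
tool_pos: [0.5255, -0.2053, 0.03]
tcp_rot: [[0.022, 1.0, -0.004], [1.0, -0.022, 0.003], [0.003, -0.004, -1.0]]
force: [-0.5, 0.1, 0.2]
gripper_width: 0.513
grip_force: 61.5
```

Call:
{"method": "arm_command", "body": {"rows": [0,0,0.004,0,0,0,0.007,0,0,0,0.007,0]}}

```text
time_s: 26.22
tool_pos: [0.5275, -0.2063, 0.0269]
tcp_rot: [[0.02, 1.0, 0.001], [1.0, -0.02, -0.001], [-0.001, 0.001, -1.0]]
force: [-0.5, -0.4, -0.8]
gripper_width: 0.514
grip_force: 61.5
```

Release and go view block 3.

Call:
{"method": "arm_command", "body": {"rows": [0,0,0.001,0,0,0,0.001,0,0,0,0.001,0,0,0,-0.03,0,0,0,-0.07,0,0,0,-0.11,0,0,0.02,-0.15,0,0.03,0.04,-0.18,0,0.06,0.06,-0.21,0,0.09,0.07,-0.23,0,0.13,0.08,-0.24,0,0.17,0.08,-0.24,0], "jaw": 0.62}}

```text
time_s: 27.22
tool_pos: [0.6113, -0.0429, 0.2689]
tcp_rot: [[0.02, 1.0, 0.006], [1.0, -0.02, -0.001], [-0.001, 0.006, -1.0]]
force: [0.5, 0.5, -0.2]
gripper_width: 0.623
grip_force: 0.0
```

Call:
{"method": "arm_command", "body": {"rows": [0.02,0,0,0,0.02,0,0,0,0.02,0,0,0]}}

```text
time_s: 27.47
tool_pos: [0.6101, -0.0231, 0.2662]
tcp_rot: [[0.017, 1.0, 0.001], [1.0, -0.017, -0.0], [-0.0, 0.001, -1.0]]
force: [1.0, -0.3, 0.1]
gripper_width: 0.617
grip_force: 0.0
```

```bash
python3 look.py w6; python3 - <<'E'
from h import *
x,y,a=.689,.079,13.7
print(go([x,y,-.002],np.radians(a)))
E
```

```text
[ 0.61006018 -0.0241863   0.26594214] 27.5167
block_1 0.94 [214. 285.  26.  76.] [531.8, -224.1, 149.0, 39.2, 85.4]
block_1 0.8 [324.  82.  55. 102.] [690.3, 79.9, 128.4, 50.3, -76.3]
block_1 0.71 [158. 265.  34.  38.] [447.6, -185.2, 72.0, 56.6, 89.4]
light_box 0.8 [198. 259. 217. 148.] [521.3, -168.5, 297.7, 242.1, 1.3]
([0.1059, 0.0768, 0.2676], np.float64(-0.2598), 'yaw0', np.float64(-0.021), 'j6', np.float64(-0.212))
```

Call:
{"method": "arm_command", "body": {"rows": [0.035,0.025,0.02,-0.12,0.07,0.05,0.04,-0.24,0.105,0.078,0.07,-0.26,0.106,0.078,0.11,-0.26,0.106,0.078,0.15,-0.26,0.106,0.078,0.19,-0.26,0.106,0.078,0.22,-0.26,0.106,0.078,0.245,-0.26,0.106,0.078,0.258,-0.26,0.106,0.078,0.265,-0.26,0.106,0.078,0.2675,-0.26,0.106,0.078,0.2675,-0.26], "jaw": 0.75}}

```text
time_s: 28.67
tool_pos: [0.691, 0.0801, -0.0005]
tcp_rot: [[-0.238, 0.971, 0.002], [0.971, 0.238, -0.0], [-0.001, 0.002, -1.0]]
force: [-0.3, -0.5, -0.4]
gripper_width: 0.752
grip_force: 0.0
```

Call:
{"method": "arm_command", "body": {"rows": [0,0,0,0,0,0,0,0,0,0,0,0,0,0,0,0,0,0,0,0,0,0,0,0], "jaw": 0.3}}

```text
time_s: 29.17
tool_pos: [0.6913, 0.0805, 0.0004]
tcp_rot: [[-0.239, 0.971, 0.004], [0.971, 0.239, -0.0], [-0.001, 0.004, -1.0]]
force: [-0.7, 0.3, 6.5]
gripper_width: 0.515
grip_force: 63.3
```

Call:
{"method": "arm_command", "body": {"rows": [0,0,-0.02,0,0,0,-0.05,0,0,0,-0.09,0,0,0,-0.13,0,0,0,-0.17,0,0,0,-0.18,0.1,0,0,-0.18,0.2,0,0,-0.18,0.26,0,0,-0.18,0.26]}}

```text
time_s: 29.92
tool_pos: [0.6901, 0.0806, 0.179]
tcp_rot: [[0.021, 1.0, 0.001], [1.0, -0.021, -0.0], [0.0, 0.001, -1.0]]
force: [0.7, -0.5, -0.8]
gripper_width: 0.516
grip_force: 62.4
```

```bash
python3 - <<'E'
from h import *
P=box(.072,0,.026); print(P)
for z in (.18,.0265): print(go([*P[:2],z],A))
print(sense()['gripper_width'],sense()['force'])
E
```

```text
[ 0.5993902  -0.20738795  0.026     ]
([-0.2899, -0.0846, -0.0011], np.float64(-0.0045), 'yaw0', np.float64(-0.021), 'j6', np.float64(-0.031))
([-0.2899, -0.0848, 0.1524], np.float64(-0.0045), 'yaw0', np.float64(-0.021), 'j6', np.float64(-0.031))
0.5161943530998685 [ 0.74100331 -0.52864292 -0.81668554]
```

Call:
{"method": "arm_command", "body": {"rows": [-0.04,0,0,0,-0.08,-0.02,0,-0.004,-0.12,-0.04,0,-0.004,-0.155,-0.06,0,-0.004,-0.19,-0.08,0,-0.004,-0.225,-0.085,0,-0.004,-0.26,-0.085,0,-0.004,-0.29,-0.085,0,-0.004,-0.29,-0.085,0.02,-0.004,-0.29,-0.085,0.06,-0.004,-0.29,-0.085,0.1,-0.004,-0.29,-0.085,0.125,-0.004]}}

```text
time_s: 30.92
tool_pos: [0.5981, -0.2072, 0.0496]
tcp_rot: [[0.013, 1.0, -0.003], [1.0, -0.013, 0.002], [0.002, -0.004, -1.0]]
force: [0.2, 0.2, -1.3]
gripper_width: 0.522
grip_force: 62.4
```

```bash
python3 - <<'E'
from h import *
P=box(.072,0,.026)
print(go([*P[:2],.027],A))
E
```

```text
([-0.0002, 0.0014, 0.0226], np.float64(0.0035), 'yaw0', np.float64(-0.013), 'j6', np.float64(-0.505))
```

Call:
{"method": "arm_command", "body": {"rows": [0,0,0.012,0,0,0,0.022,0,0,0,0.026,0,0,0,0.027,0,0,0,0.027,0]}}

```text
time_s: 31.33
tool_pos: [0.6004, -0.2081, 0.0275]
tcp_rot: [[0.015, 1.0, 0.002], [1.0, -0.015, -0.001], [-0.001, 0.002, -1.0]]
force: [-0.4, 0.4, -0.6]
gripper_width: 0.515
grip_force: 62.4
```

Call:
{"method": "arm_command", "body": {"rows": [0,0,0,0,0,0,0,0,0,0,0,0,0,0,-0.03,0,0,0,-0.07,0,0,0,-0.11,0,0,0,-0.15,0,-0.02,-0.03,-0.19,0,-0.04,-0.06,-0.22,0,-0.06,-0.08,-0.24,0,-0.06,-0.08,-0.24,0,-0.06,-0.08,-0.24,0], "jaw": 0.62}}

```text
time_s: 32.33
tool_pos: [0.5181, -0.2682, 0.2688]
tcp_rot: [[0.018, 1.0, 0.004], [1.0, -0.018, -0.003], [-0.003, 0.004, -1.0]]
force: [0.1, 0.4, -0.7]
gripper_width: 0.618
grip_force: 0.0
```

```bash
python3 look.py w7; python3 - <<'E'
from h import *
for P in [(-.072,0),(0,0),(.072,0)]: print(proj('wrist',box(*P,.052)))
for x in (-.131,.131): print('pin',proj('wrist',box(x,0,.062)),proj('wrist',box(x,0,.077)))
E
```

```text
[ 0.51865542 -0.26688529  0.26666671] 32.3833
block_1 0.9 [326. 113.  40. 107.] [603.8, -209.6, 137.9, 52.7, 89.5]
block_1 0.68 [208. 110.  42. 105.] [450.9, -200.4, 140.4, 51.3, 89.1]
cover 0.63 [325.  22.  74.  39.] [613.1, -70.8, 101.4, 48.6, -10.6]
light_box 0.8 [263.  94. 242. 187.] [524.4, -176.5, 288.6, 233.8, -0.3]
[206.79502501 116.84380977]
[267.04052367 116.25929889]
[326.72596337 117.68592388]
pin [157.60473846 119.27488518] [153.36071884 120.2022759 ]
pin [375.03733383 120.75466092] [379.68894013 121.76261979]
```

View pics/w7.png

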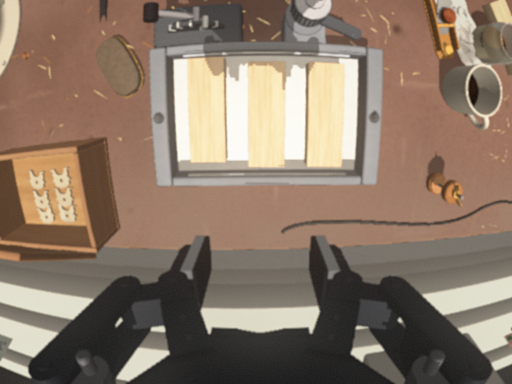

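```bash
python3 - <<'E'
from h import *
print(go([.549,.303,.15],0))
E
```

```text
([0.5686, 0.0222, 0.1156], np.float64(-0.0138), 'yaw0', np.float64(-0.014), 'j6', np.float64(-0.66))
```

Call:
{"method": "arm_command", "body": {"rows": [0.57,0.02,0.08,-0.016,0.57,0.02,0.08,-0.016,0.57,0.02,0.08,-0.016,0.57,0.02,0.08,-0.016,0.57,0.02,0.08,-0.016,0.57,0.02,0.08,-0.016,0.57,0.02,0.08,-0.016,0.57,0.02,0.08,-0.016,0.57,0.02,0.08,-0.016,0.57,0.02,0.08,-0.016,0.57,0.02,0.08,-0.016,0.57,0.02,0.08,-0.016], "jaw": 0.5}}

```text
time_s: 33.53
tool_pos: [0.5426, 0.2313, 0.1951]
tcp_rot: [[-0.003, 1.0, -0.002], [1.0, 0.003, -0.0], [-0.0, -0.002, -1.0]]
force: [0.7, -0.3, 0.5]
gripper_width: 0.497
grip_force: 0.0
```

```bash
python3 - <<'E'
from h import *
print(sense()['tool_pos'],go([.549,.303,.024],0))
k=cal('wrist');viewer.read_camera('wrist')
for d in viewer.silhouettes('wrist','cover')[:2]: print(d['bbox'],d['confidence'],rect('wrist',d['mask'],.011,k))
d=viewer.mark_of('wrist','cover_handle')[0];print(d,atz('wrist',d['location'],.043,k))
E
```

```text
[0.54258467 0.23125949 0.19506029] ([0.0718, 0.007, 0.171], np.float64(0.0027), 'yaw0', np.float64(0.003), 'j6', np.float64(0.202))
[267.2, 109.3, 252.4, 157.4] 0.89 [548.5, 302.0, 285.9, 176.8, 0.2]
{'location': [270.0, 107.2], 'confidence': 0.88} [0.55122106 0.30252473]
```

Call:
{"method": "arm_command", "body": {"rows": [0.04,0.006,0,0.003,0.072,0.006,0,0.003,0.072,0.006,0.03,0.003,0.072,0.006,0.07,0.003,0.072,0.006,0.11,0.003,0.072,0.006,0.14,0.003,0.072,0.006,0.158,0.003,0.072,0.006,0.167,0.003,0.072,0.006,0.169,0.003,0.072,0.006,0.169,0.003]}}

```text
time_s: 34.52
tool_pos: [0.5497, 0.2998, 0.028]
tcp_rot: [[0.002, 1.0, 0.0], [1.0, -0.002, -0.0], [-0.0, 0.0, -1.0]]
force: [-0.1, -0.0, 0.9]
gripper_width: 0.506
grip_force: 0.0
```

Call:
{"method": "arm_command", "body": {"rows": [0,0,0,0,0,0,0,0,0,0,0,0,0,0,0,0,0,0,0,0,0,0,0,0], "jaw": 0.0}}

```text
time_s: 35.02
tool_pos: [0.5502, 0.3002, 0.0293]
tcp_rot: [[0.002, 1.0, 0.003], [1.0, -0.002, 0.001], [0.001, 0.003, -1.0]]
force: [-0.8, -0.4, 6.9]
gripper_width: 0.148
grip_force: 60.4
```

Call:
{"method": "arm_command", "body": {"rows": [0,0,-0.01,0,0,0,-0.03,0,0,0,-0.06,0,0,0,-0.09,0,0,0,-0.12,0,0,0,-0.15,0,0,0,-0.18,0,-0.03,0,-0.19,0,-0.06,0,-0.19,0,-0.095,0,-0.19,0,-0.13,0,-0.19,0,-0.165,-0.01,-0.19,0]}}

```text
time_s: 36.02
tool_pos: [0.5392, 0.1333, 0.2178]
tcp_rot: [[0.002, 1.0, 0.0], [1.0, -0.002, -0.0], [-0.0, 0.0, -1.0]]
force: [-0.1, -1.2, -3.5]
gripper_width: 0.146
grip_force: 59.1
```

```bash
python3 - <<'E'
from h import *
print(sense()['gripper_width'],go([.5285,-.2061,.213],-.016))
E
```

```text
0.14640555774981573 ([-0.3394, -0.01, 0.0049], np.float64(0.0139), 'yaw0', np.float64(-0.002), 'j6', np.float64(0.034))
```

Call:
{"method": "arm_command", "body": {"rows": [-0.035,0,0,0,-0.07,0,0,0.014,-0.105,0,0,0.014,-0.14,-0.01,0,0.014,-0.175,-0.01,0,0.014,-0.21,-0.01,0,0.014,-0.245,-0.01,0,0.014,-0.275,-0.01,0,0.014,-0.305,-0.01,0,0.014,-0.33,-0.01,0,0.014,-0.342,-0.01,0,0.014,-0.342,-0.01,0,0.014]}}

```text
time_s: 37.02
tool_pos: [0.5279, -0.2089, 0.2176]
tcp_rot: [[0.019, 1.0, -0.0], [1.0, -0.019, -0.0], [-0.0, -0.0, -1.0]]
force: [0.2, 0.6, -3.9]
gripper_width: 0.151
grip_force: 59.4
```

Call:
{"method": "arm_command", "body": {"rows": [0,0,0.03,0,0,0,0.06,0,0,0,0.085,0,0,0,0.1,0,0,0,0.105,0,0,0,0.105,0]}}

```text
time_s: 37.52
tool_pos: [0.5281, -0.2057, 0.1121]
tcp_rot: [[0.015, 1.0, -0.002], [1.0, -0.015, 0.001], [0.001, -0.002, -1.0]]
force: [-0.2, 0.2, -3.2]
gripper_width: 0.147
grip_force: 59.3
```

```bash
python3 - <<'E'
from h import *
print(sense()['force'],sense()['tool_pos'],go([.5285,-.209,.105],-.017))
E
```

```text
[-0.23819113  0.21853549 -3.21173392] [ 0.52813395 -0.2056696   0.11206382] ([-0.0033, 0.0004, 0.0071], np.float64(0.0019), 'yaw0', np.float64(-0.015), 'j6', np.float64(-0.563))
```

Call:
{"method": "arm_command", "body": {"rows": [-0.003,0,0,0.002,-0.003,0,0.004,0.002,-0.003,0,0.008,0.002,-0.003,0,0.012,0.002,-0.003,0,0.016,0.002,-0.003,0,0.019,0.002,-0.003,0,0.019,0.002]}}

```text
time_s: 38.1
tool_pos: [0.5281, -0.2098, 0.093]
tcp_rot: [[0.018, 1.0, -0.001], [1.0, -0.018, 0.001], [0.001, -0.001, -1.0]]
force: [-0.8, 0.1, -4.2]
gripper_width: 0.149
grip_force: 59.3
```

Call:
{"method": "arm_command", "body": {"rows": [0,0,0.003,0,0,0,0.005,0,0,0,0.007,0,0,0,0.008,0,0,0,0.008,0]}}

```text
time_s: 38.52
tool_pos: [0.5284, -0.21, 0.0858]
tcp_rot: [[0.018, 1.0, 0.0], [1.0, -0.018, -0.0], [-0.0, 0.0, -1.0]]
force: [-0.4, 0.3, -2.1]
gripper_width: 0.147
grip_force: 59.6
```

Call:
{"method": "arm_command", "body": {"rows": [0,0,0.001,0,0,0,0.0015,0,0,0,0.0015,0]}}

```text
time_s: 38.77
tool_pos: [0.5285, -0.21, 0.0858]
tcp_rot: [[0.018, 1.0, 0.001], [1.0, -0.018, -0.001], [-0.001, 0.001, -1.0]]
force: [-6.2, 3.4, 11.8]
gripper_width: 0.155
grip_force: 61.4
```

Call:
{"method": "arm_command", "body": {"rows": [0,0,0,0,0,0,0,0,0,0,0,0,0,0,-0.03,0,0,0,-0.06,0,0,0,-0.1,0,0,0,-0.14,0,0,0,-0.17,0,-0.03,0,-0.19,0,-0.05,0,-0.2,0,-0.06,0,-0.2,0,-0.06,0,-0.2,0], "jaw": 0.5}}

```text
time_s: 39.77
tool_pos: [0.527, -0.2715, 0.2834]
tcp_rot: [[0.02, 1.0, -0.0], [1.0, -0.02, 0.0], [0.0, -0.0, -1.0]]
force: [0.8, -0.2, -0.4]
gripper_width: 0.501
grip_force: 0.0
```

```bash
python3 look.py w8; python3 - <<'E'
from h import *
print(go([.575,-.087,.19],.64))
im=cv2.imread('pics/w8.png');cv2.imwrite('pics/w8c.png',cv2.resize(im[:240,110:410],None,fx=2.5,fy=2.5,interpolation=cv2.INTER_CUBIC))
E
```

```text
[ 0.52700902 -0.27010876  0.28273513] 39.8167
cover 0.71 [260. 114. 230. 143.] [527.6, -210.9, 332.0, 204.4, -1.0]
light_box 0.78 [254.  60. 231. 120.] [440.1, -93.4, 129.8, 56.2, -7.8]
([0.1824, 0.0448, 0.0933], np.float64(-0.6571), 'yaw0', np.float64(-0.017), 'j6', np.float64(-0.652))
```

View pics/w8c.png

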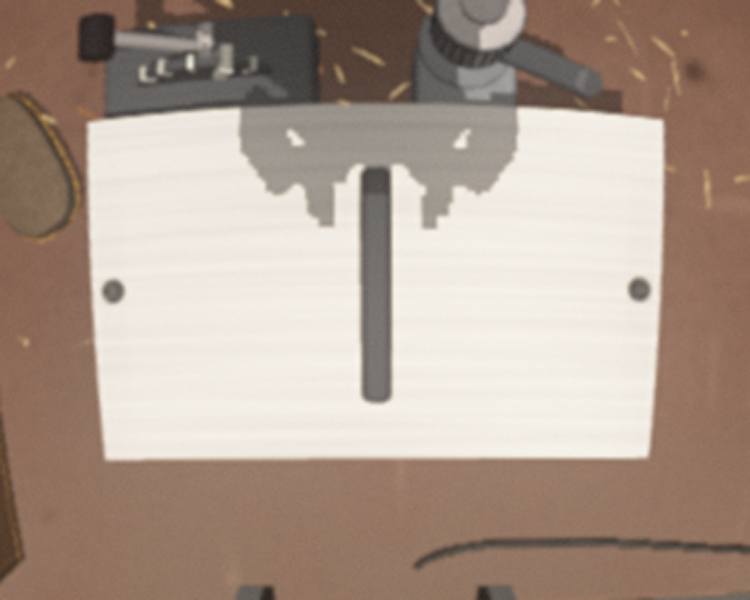

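Call:
{"method": "arm_command", "body": {"rows": [0.182,0.045,0,-0.657,0.182,0.045,0,-0.657,0.182,0.045,0,-0.657,0.182,0.045,0,-0.657,0.182,0.045,0.03,-0.657,0.182,0.045,0.06,-0.657,0.182,0.045,0.09,-0.657,0.182,0.045,0.093,-0.657,0.182,0.045,0.093,-0.657], "jaw": 0.68}}

```text
time_s: 40.72
tool_pos: [0.5749, -0.0879, 0.1901]
tcp_rot: [[-0.597, 0.802, -0.003], [0.802, 0.597, 0.001], [0.003, -0.002, -1.0]]
force: [0.3, -0.0, 0.8]
gripper_width: 0.681
grip_force: 0.0
```

```bash
python3 - <<'E'
from h import *
print(sense()['tool_pos'],go([.575,-.087,.087],.64))
E
```

```text
[ 0.57485267 -0.08788123  0.19014468] ([0.0003, 0.0008, 0.1031], np.float64(-0.0005), 'yaw0', np.float64(0.64), 'j6', np.float64(-0.993))
```

Call:
{"method": "arm_command", "body": {"rows": [0,0.001,0.03,0,0,0.001,0.06,0,0,0.001,0.085,0,0,0.001,0.098,0,0,0.001,0.104,0,0,0.001,0.104,0]}}

```text
time_s: 41.22
tool_pos: [0.5768, -0.0884, 0.0879]
tcp_rot: [[-0.596, 0.803, 0.001], [0.803, 0.596, -0.0], [-0.001, 0.0, -1.0]]
force: [-0.7, -0.2, -0.1]
gripper_width: 0.679
grip_force: 0.0
```

Call:
{"method": "arm_command", "body": {"rows": [0,0,0,0,0,0,0,0,0,0,0,0,0,0,0,0,0,0,0,0,0,0,0,0], "jaw": 0.3}}

```text
time_s: 41.72
tool_pos: [0.576, -0.0897, 0.0899]
tcp_rot: [[-0.596, 0.803, -0.0], [0.803, 0.596, -0.003], [-0.002, -0.002, -1.0]]
force: [-11.2, -7.1, 10.4]
gripper_width: 0.422
grip_force: 59.2
```

Call:
{"method": "arm_command", "body": {"rows": [0,0,-0.004,0,0,0,-0.008,0,0,0,-0.012,0,0,0,-0.016,0,0,0,-0.016,0]}}

```text
time_s: 42.13
tool_pos: [0.5758, -0.0895, 0.1039]
tcp_rot: [[-0.596, 0.803, -0.001], [0.803, 0.596, -0.002], [-0.001, -0.002, -1.0]]
force: [-3.7, -7.5, -10.6]
gripper_width: 0.422
grip_force: 61.0
```

Call:
{"method": "arm_command", "body": {"rows": [0,-0.001,0,0.12,0,0,0,0.24,0,0,0,0.36,0,0,0,0.48,0,0,0,0.6,0,0,0,0.72,0,0,0,0.84,0,0,0,0.96,0,0,0,1.08,0,0,0,1.2,0,0,0,1.25,0,0,0,1.25]}}

```text
time_s: 43.13
tool_pos: [0.5746, -0.0889, 0.1026]
tcp_rot: [[0.576, 0.817, -0.005], [0.817, -0.576, -0.0], [-0.003, -0.004, -1.0]]
force: [-6.6, -5.6, -10.0]
gripper_width: 0.427
grip_force: 61.2
```

```bash
python3 - <<'E'
from h import *
s=sense();print(s['force'],s['ft_torque'],s['tool_pos'],go(s['tool_pos'],.62))
E
```

```text
[-6.63830423 -5.62082862 -9.97615462] [-0.75850586  1.03942322 -0.02995242] [ 0.57459501 -0.08888841  0.10260952] ([0.0, 0.0, 0.0], np.float64(-1.2341), 'yaw0', np.float64(-0.614), 'j6', np.float64(0.261))
```

Call:
{"method": "arm_command", "body": {"rows": [0,0,0.005,0,0,0,0.01,0,0,0,0.014,0,0,0,0.014,0]}}

```text
time_s: 43.47
tool_pos: [0.5748, -0.0889, 0.0901]
tcp_rot: [[0.574, 0.819, -0.004], [0.819, -0.574, -0.001], [-0.003, -0.003, -1.0]]
force: [-10.3, -4.4, 1.2]
gripper_width: 0.424
grip_force: 62.4
```

Call:
{"method": "arm_command", "body": {"rows": [0,0,0,0,0,0,0,0,0,0,0,0,0,0,0,0,0,0,-0.04,0,0,0,-0.08,0,0,0,-0.12,0.1,0,0,-0.16,0.2,0,0,-0.18,0.3,0,0,-0.18,0.4,0,0,-0.18,0.5,0,0,-0.18,0.6], "jaw": 0.66}}

```text
time_s: 44.47
tool_pos: [0.5765, -0.0881, 0.27]
tcp_rot: [[0.938, 0.348, 0.001], [0.348, -0.938, -0.0], [0.001, 0.001, -1.0]]
force: [0.4, 0.3, -0.5]
gripper_width: 0.656
grip_force: 0.0
```

```bash
python3 - <<'E'
from h import *
print(go([.41,-.08,.25],np.pi/2+A))
E
```

```text
([-0.1534, -0.0655, 0.0198], np.float64(0.3715), 'yaw0', np.float64(-1.216), 'j6', np.float64(0.863))
```

Call:
{"method": "arm_command", "body": {"rows": [-0.035,-0.015,0.005,0.1,-0.07,-0.03,0.01,0.2,-0.105,-0.045,0.015,0.3,-0.14,-0.06,0.02,0.371,-0.153,-0.065,0.02,0.371,-0.153,-0.065,0.02,0.371,-0.153,-0.065,0.02,0.371], "jaw": 0.5}}

```text
time_s: 45.05
tool_pos: [0.4106, -0.0814, 0.2501]
tcp_rot: [[1.0, -0.012, 0.002], [-0.011, -1.0, -0.001], [0.002, 0.001, -1.0]]
force: [0.7, 0.3, 0.6]
gripper_width: 0.498
grip_force: 0.0
```

```bash
python3 - <<'E'
from h import *
k=cal('wrist'); im=snap('wrist','w9'); s=sense();print(s['tool_pos'],s['time_s'])
cv2.imwrite('pics/w9c.png',cv2.resize(im[50:290,130:430],None,fx=2.5,fy=2.5,interpolation=cv2.INTER_CUBIC)[:,:,::-1])
f=lambda p:(2.5*(p-[130,50])).round()
for q in (0,1.309): print('knob',f(proj('wrist',knob(q),k)))
for q in (0,.1): a=-np.pi/2+q; print('tongue',f(proj('wrist',box(.045+.065*np.cos(a),.12+.065*np.sin(a),.077),k)))
print('capcoll',f(proj('wrist',box(.045,.12,.115),k)),f(proj('wrist',box(.045,.12,.125),k)))
E
```

```text
[ 0.41114214 -0.08148454  0.24985616] 45.1
knob [321. 337.]
knob [322. 168.]
tongue [489. -67.]
tongue [488. -81.]
capcoll [ 337. -101.] [ 337. -109.]
```

View pics/w9c.png

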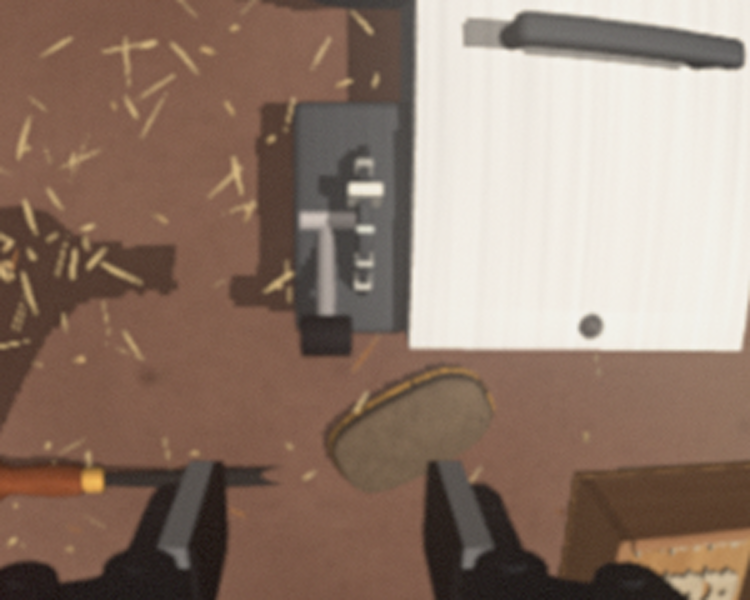

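```bash
python3 - <<'E'
from h import *
im=cv2.imread('pics/w9.png');cv2.imwrite('pics/w9d.png',cv2.resize(im[:90,210:410],None,fx=4,fy=4,interpolation=cv2.INTER_CUBIC))
f=lambda p:(4*(p-[210,0])).round()
for q in (0,.1,.2): a=-np.pi/2+q; print('tongue',f(proj('wrist',box(.045+.065*np.cos(a),.12+.065*np.sin(a),.077))))
for z in (.115,.125,.13): print('capcoll',f(proj('wrist',box(.045,.12,z))))
o=np.array([0,0,-.014])+[0,-.001,0]
print([go(knob(q)+o,np.pi/2+A)[:2] for q in (0,)], go(knob(0)+[0,-.001,.03],np.pi/2+A))
E
```

```text
tongue [462.  94.]
tongue [461.  71.]
tongue [457.  49.]
capcoll [219.  40.]
capcoll [220.  28.]
capcoll [220.  21.]
[([-0.0145, -0.0014, 0.179], np.float64(0.0054))] ([-0.0144, -0.0014, 0.135], np.float64(0.0054), 'yaw0', np.float64(-1.582), 'j6', np.float64(1.105))
```

View pics/w9d.png

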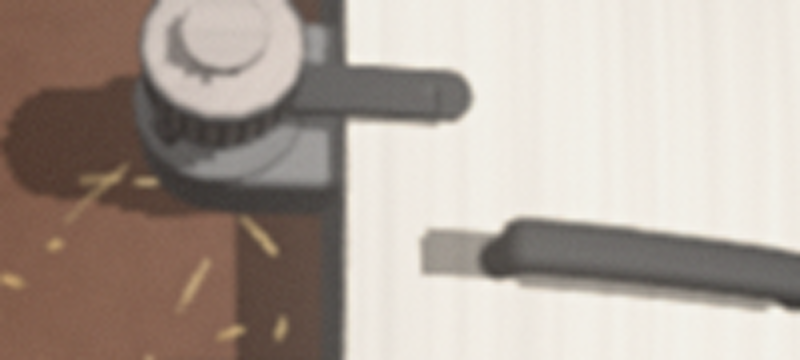

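Call:
{"method": "arm_command", "body": {"rows": [-0.0145,-0.0014,0.04,0.005,-0.0145,-0.0014,0.08,0.005,-0.0145,-0.0014,0.12,0.005,-0.0145,-0.0014,0.15,0.005,-0.0145,-0.0014,0.17,0.005,-0.0145,-0.0014,0.178,0.005,-0.0145,-0.0014,0.178,0.005]}}

```text
time_s: 45.68
tool_pos: [0.396, -0.0795, 0.0699]
tcp_rot: [[1.0, -0.016, -0.003], [-0.016, -1.0, 0.001], [-0.003, -0.001, -1.0]]
force: [-0.6, -0.3, 0.7]
gripper_width: 0.498
grip_force: 0.0
```

Call:
{"method": "arm_command", "body": {"rows": [0,0,0,0,0,0,0,0,0,0,0,0,0,0,0,0,0,0,0,0,0,0,0,0], "jaw": 0.15}}

```text
time_s: 46.18
tool_pos: [0.397, -0.0814, 0.0728]
tcp_rot: [[1.0, -0.016, 0.003], [-0.016, -1.0, -0.004], [0.003, 0.004, -1.0]]
force: [-2.2, -10.2, -1.8]
gripper_width: 0.244
grip_force: 59.4
```

```bash
python3 - <<'E'
import numpy as np
for q in np.linspace(0.131,1.309,10): print([round(.062*(np.sin(q-.873)+.766),4),0,round(-.062*(np.cos(q-.873)-.643),4),0],end=',')
E
```

```text
[np.float64(0.0056), 0, np.float64(-0.0058), 0],[np.float64(0.0119), 0, np.float64(-0.0109), 0],[np.float64(0.0188), 0, np.float64(-0.0151), 0],[np.float64(0.0263), 0, np.float64(-0.0184), 0],[np.float64(0.0341), 0, np.float64(-0.0207), 0],[np.float64(0.0421), 0, np.float64(-0.0219), 0],[np.float64(0.0502), 0, np.float64(-0.0221), 0],[np.float64(0.0582), 0, np.float64(-0.0212), 0],[np.float64(0.0661), 0, np.float64(-0.0193), 0],[np.float64(0.0737), 0, np.float64(-0.0163), 0],
```

Tool +y is world −y; add 1.5 mm there to relieve the side force.

Call:
{"method": "arm_command", "body": {"rows": [0.0056,0.0015,-0.0058,0,0.012,0.0015,-0.011,0,0.019,0.0015,-0.015,0,0.0263,0.0015,-0.0184,0,0.034,0.0015,-0.0207,0,0.042,0.0015,-0.022,0,0.05,0.0015,-0.022,0,0.058,0.0015,-0.021,0,0.066,0.0015,-0.019,0,0.0737,0.0015,-0.0163,0,0.0737,0.0015,-0.0163,0,0.0737,0.0015,-0.0163,0]}}

```text
time_s: 47.18
tool_pos: [0.4708, -0.0825, 0.0893]
tcp_rot: [[1.0, -0.015, 0.002], [-0.015, -1.0, -0.001], [0.002, 0.001, -1.0]]
force: [-1.0, -1.0, 4.3]
gripper_width: 0.242
grip_force: 58.4
```

Call:
{"method": "arm_command", "body": {"rows": [0,0,0,0,0,0,0,0,0,0,0,0,0,0,-0.03,0,0,0,-0.06,0,0,0,-0.1,0,-0.03,0,-0.13,0,-0.06,0,-0.15,0,-0.08,0,-0.16,0,-0.08,0,-0.16,0,-0.08,0,-0.16,0], "jaw": 0.5}}

```text
time_s: 48.1
tool_pos: [0.3895, -0.0812, 0.2484]
tcp_rot: [[1.0, -0.017, 0.002], [-0.017, -1.0, -0.001], [0.002, 0.001, -1.0]]
force: [-0.8, -0.2, 0.3]
gripper_width: 0.499
grip_force: 0.0
```

```bash
python3 - <<'E'
from h import *
k=cal('wrist'); im=snap('wrist','w10'); s=sense();print(s['tool_pos'],s['time_s'])
cv2.imwrite('pics/w10c.png',cv2.resize(im[0:220,150:400],None,fx=2.7,fy=2.7,interpolation=cv2.INTER_CUBIC)[:,:,::-1])
f=lambda p:(2.7*(p-[150,0])).round()
for q in (1.209,1.309,1.409): print('knob',f(proj('wrist',knob(q),k)),'mark',f(proj('wrist',box(-.085+.034*np.sin(q-.873),.111,.045+.034*np.cos(q-.873)),k)))
E
```

```text
[ 0.3897818  -0.08113251  0.24768363] 48.15
knob [292. 274.] mark [329. 297.]
knob [292. 258.] mark [329. 289.]
knob [292. 243.] mark [329. 282.]
```

View pics/w10c.png

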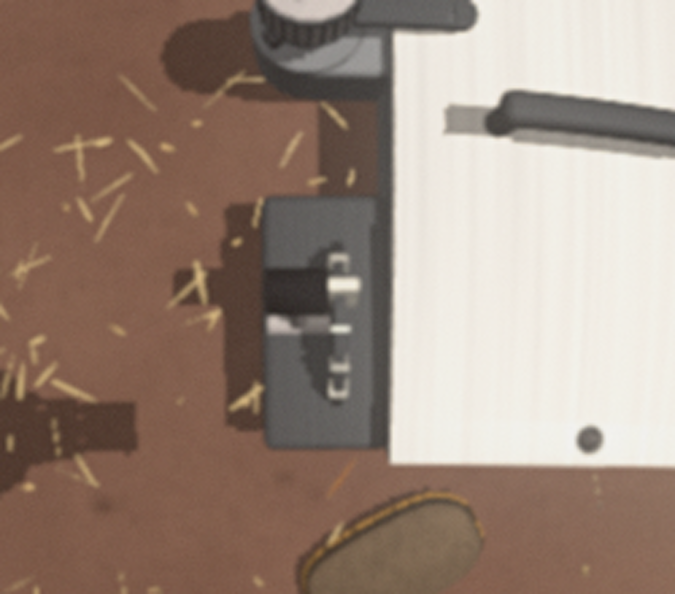

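```bash
python3 - <<'E'
from h import *
k=cal('wrist');print('cam',-k[1].T@k[2],k[1][2])
for c in ('wrist','side','top'):
    viewer.read_camera(c)
    for n in ('lever_knob','lever_pivot'): print(c,n,[(np.round(d['location'],1),round(d['confidence'],2)) for d in viewer.mark_of(c,n)[:2]])
    print([ (q,proj(c,knob(q)).round(1)) for q in (1.0,1.1,1.2,1.309,1.4)], proj(c,box(-.085,.125,.045)).round(1))
    for d in viewer.silhouettes(c,'lever_knob')[:1]: print('sil',np.round(d['bbox'],1),d['confidence'])
E
```

```text
cam [ 0.46587235 -0.08156007  0.39036939] [-0.30063752  0.00550064 -0.95372261]
wrist lever_knob [(array([262.8, 106.9]), 0.56)]
wrist lever_pivot [(array([260.8, 118.3]), 0.55)]
[(1.0, array([258.8, 114.5])), (1.1, array([258.8, 108. ])), (1.2, array([258.8, 101.8])), (1.309, array([258.8,  95.3])), (1.4, array([258.8,  90.2]))] [259.  118.6]
sil [261.4 111.   24.8  20.1] 0.85
side lever_knob [(array([218.9, 164.3]), 0.65)]
side lever_pivot [(array([217. , 183.6]), 0.97)]
[(1.0, array([217.9, 163.4])), (1.1, array([218.1, 164.7])), (1.2, array([218.3, 166.2])), (1.309, array([218.6, 168.1])), (1.4, array([218.8, 169.8]))] [218.3 182.3]
sil [218.6 169.4   7.4  13.1] 0.42
top lever_knob []
top lever_pivot []
[(1.0, array([306.9, 248.9])), (1.1, array([306.6, 246.5])), (1.2, array([306.3, 244.2])), (1.309, array([305.9, 241.8])), (1.4, array([305.6, 240. ]))] [305.5 254.6]
```

```bash
python3 - <<'E'
from h import *
print(knob(1.1),knob(1.309)-knob(1.1),go(knob(1.1)+[0,-.0015,-.018],np.pi/2+A))
E
```

```text
[ 0.45842552 -0.0800448   0.10540945] [ 0.01222855 -0.00020179 -0.00420966] ([0.0689, -0.0006, 0.16], np.float64(0.0003), 'yaw0', np.float64(-1.587), 'j6', np.float64(1.085))
```

Call:
{"method": "arm_command", "body": {"rows": [0.035,0,0,0,0.068,0,0.03,0,0.069,0,0.07,0,0.069,0,0.11,0,0.069,0,0.14,0,0.069,0,0.155,0,0.069,0,0.16,0,0.069,0,0.16,0,0.069,0,0.16,0]}}

```text
time_s: 49.5
tool_pos: [0.459, -0.0825, 0.0885]
tcp_rot: [[1.0, -0.016, 0.001], [-0.016, -1.0, -0.001], [0.001, 0.001, -1.0]]
force: [0.6, 0.3, 0.8]
gripper_width: 0.499
grip_force: 0.0
```

Call:
{"method": "arm_command", "body": {"rows": [0,0,0,0,0,0,0,0,0,0,0,0,0,0,0,0,0,0,0,0,0,0,0,0], "jaw": 0.15}}

```text
time_s: 50.0
tool_pos: [0.4593, -0.0824, 0.0889]
tcp_rot: [[1.0, -0.016, 0.003], [-0.016, -1.0, -0.001], [0.003, 0.001, -1.0]]
force: [0.2, 1.5, 7.2]
gripper_width: 0.244
grip_force: 58.9
```

Call:
{"method": "arm_command", "body": {"rows": [0.003,0,0.001,0,0.006,0,0.002,0,0.009,0,0.003,0,0.012,0,0.004,0,0.0125,0,0.0043,0,0.0125,0,0.0043,0]}}

```text
time_s: 50.5
tool_pos: [0.4713, -0.0826, 0.0844]
tcp_rot: [[1.0, -0.016, 0.001], [-0.016, -1.0, -0.001], [0.001, 0.001, -1.0]]
force: [-1.8, 0.3, 8.2]
gripper_width: 0.245
grip_force: 60.6
```

```bash
python3 - <<'E'
from h import *
k=cal('wrist'); viewer.read_camera('wrist')
print([(d['location'],d['confidence']) for d in viewer.mark_of('wrist','lever_knob')[:2]])
for d in viewer.silhouettes('wrist','lever_knob')[:1]: print('sil',np.round(d['bbox'],1),d['confidence'])
print([(q,proj('wrist',knob(q),k).round(1)) for q in (1.0,1.1,1.2,1.309,1.4)])
E
```

```text
[([260.0, 264.1], 0.62)]
sil [260.9 264.6  39.9  35.8] 0.8
[(1.0, array([256.9, 298.9])), (1.1, array([256.9, 288.2])), (1.2, array([256.9, 276.5])), (1.309, array([256.9, 263.2])), (1.4, array([256.9, 251.8]))]
```

Call:
{"method": "arm_command", "body": {"rows": [0,0,0,0,0,0,0,0,0,0,0,0], "jaw": 0.5}}

```text
time_s: 50.9
tool_pos: [0.4711, -0.0825, 0.0834]
tcp_rot: [[1.0, -0.016, 0.0], [-0.016, -1.0, -0.0], [0.001, 0.0, -1.0]]
force: [-0.0, -0.1, 0.1]
gripper_width: 0.502
grip_force: 0.0
```

```bash
cat > kn.py <<'E'
from h import *
k=cal('wrist'); viewer.read_camera('wrist'); print(sense()['tool_pos'],sense()['gripper_width'])
print([(d['location'],d['confidence']) for d in viewer.mark_of('wrist','lever_knob')[:2]])
for d in viewer.silhouettes('wrist','lever_knob')[:1]: print('sil',np.round(d['bbox'],1),d['confidence'])
print([(q,proj('wrist',knob(q),k).round(1)) for q in (1.0,1.1,1.2,1.309,1.4)])
E
python3 kn.py
```

```text
[ 0.47099393 -0.08241991  0.08332679] 0.5015686930859081
[([260.9, 267.0], 0.77)]
sil [262.4 265.1  45.2  35.3] 0.63
[(1.0, array([257.1, 299.8])), (1.1, array([257.1, 289. ])), (1.2, array([257.1, 277.3])), (1.309, array([257.1, 263.9])), (1.4, array([257.1, 252.4]))]
```

Call:
{"method": "arm_command", "body": {"rows": [0,0,-0.02,0,0,0,-0.05,0,0,0,-0.09,0,0,0,-0.12,0,-0.03,0,-0.15,0,-0.06,0,-0.16,0,-0.08,0,-0.165,0,-0.08,0,-0.165,0,-0.08,0,-0.165,0]}}

```text
time_s: 51.8
tool_pos: [0.3909, -0.0812, 0.2487]
tcp_rot: [[1.0, -0.017, 0.002], [-0.017, -1.0, -0.001], [0.002, 0.001, -1.0]]
force: [0.6, -0.7, -0.3]
gripper_width: 0.501
grip_force: 0.0
```

```bash
python3 kn.py; python3 - <<'E'
from h import *
im=snap('wrist','w11')
cv2.imwrite('pics/w11c.png',cv2.resize(im[0:220,150:400],None,fx=2.7,fy=2.7,interpolation=cv2.INTER_CUBIC)[:,:,::-1])
viewer.read_camera('side');print([(np.round(d['location'],1),round(d['confidence'],2)) for d in viewer.mark_of('side','lever_knob')[:2]])
E
```

```text
[ 0.39123601 -0.08119927  0.24826609] 0.4983963395803119
[([260.0, 95.5], 0.72)]
sil [261.6 103.2  21.9  29.9] 0.81
[(1.0, array([258.3, 115.7])), (1.1, array([258.3, 109.4])), (1.2, array([258.3, 103.2])), (1.309, array([258.3,  96.7])), (1.4, array([258.4,  91.7]))]
[(array([218.9, 171.3]), 0.61)]
```

View pics/w11c.png

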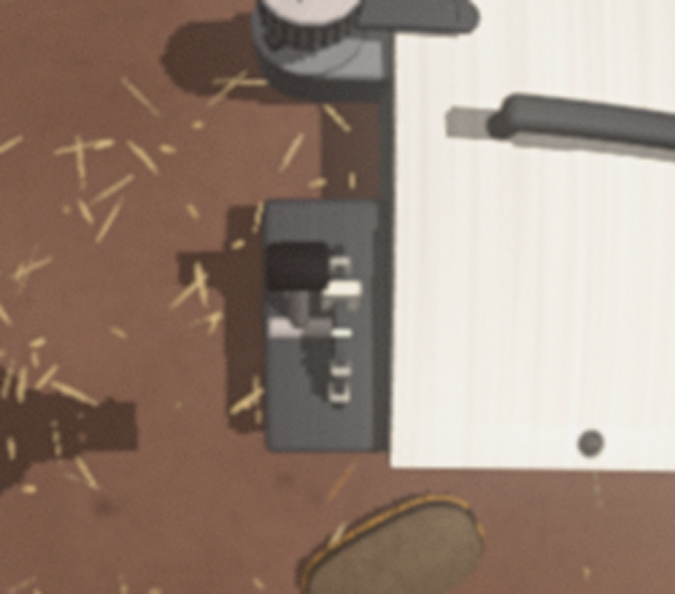

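```bash
python3 -c "
from bench import bot
print(bot.sign_off())"
```

```text
the job is handed in; nothing more can be done
None
```

The job is handed in: all three spruce blocks lie flat in the chamber, the cover is seated and locked with the collar, and the lever reads about 1.3 rad, at the long mark (its first setting slipped to about 1.1, so I reset it).

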